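# Open the germination box

## Robot

A 7-joint arm with a two-finger parallel gripper is mounted at the origin on the work surface. World frame = base frame: x ahead of the robot, y to its left, z up, the work surface at z = 0. Lengths are in m, angles in rad, forces in N, time in s.
With the tool pointing down it reaches from about 0.425 to 0.875 m from the base axis. Payload 9.9 kg.
Tool frame: the origin (TCP) lies midway between the tips of the shut fingers; the grasp point (between the pads) lies 19 mm behind it; z points along the fingers, y is the direction in which the jaws open and shut (so a half turn about z gives the same grasp; the last joint's range is limited). The gripper opens to 85 mm and grips with 20 to 120 N. Pads are 22 mm wide; open, the fingers measure 114 mm over their backs; the gripper's body (76 mm by 85 mm) begins 54 mm behind the grasp point. The pads swing forward as they close: fully open they stand 13 mm farther back than shut.
Start: joints at [-1.195, 0.576, 0.025, 1.437, -0.015, 1.129, -0.057], TCP at [0.3, 0.605, 0.195] pointing down, gripper open.
Joint ranges: [-2.76, 2.76], [-0.34, 2.15], [-1.52, 1.57], [0.19, 2.46], [-1.09, 4.23], [0.17, 1.99], [-2.82, 2.82]. Speed limits (rad/s): [2.22, 2.22, 3.01, 3.01, 3.14, 3.14, 3.14].

## Interface

Orientations are given as [roll, pitch, yaw] about the fixed x, y, z axes, in that order (R = Rz(yaw) Ry(pitch) Rx(roll)).
In Python, from bench import * gives the robot as it stands.
- The arm moves only by the tool step_arm, never from a script. Its argument "steps" is a list that holds one entry, the list of rows, each a list of 7 numbers: the shift along the tool's x, y, z in m, then the turn, a rotation vector about the tool's x, y, z in rad, then the finger opening in m, from 0 to 0.0854. A call has 1 to 12 rows; each row shifts and turns the commanded pose from where the row before left it, along the tool's axes as they then stand; what a row does not reach is not made up. A row lasts 1/12 s, in which the tool goes at most 41.7 mm and 7.16 degrees, less where a joint would pass 70% of its speed; a pose out of reach is approached as far as the arm can. A call is refused whole if a number of a shift passes 0.0417 or a number of a turn 0.125, either way. A call with a gripper value outside its range is refused whole. The fingers move at their own pace and stop on an object; "squeeze" is the grip in N (left out, the last holds). Time passes only in rows, so rows that do not move let the fingers close. It gives the time, the measured TCP pose, the force and the opening at its end, in the units of the state.
- sense(): the state, without advancing time (a new reading comes with each control period).
- camera(name): name is "scene" or "top"; returns a dict with "frame" (480x640x3 uint8, red, green, blue), "fov_y" (degrees; the focal length in pixels is half the picture's height over the tangent of half this angle, whatever the lens; pixels are square), "cx", "cy" (the principal point, pixels), "R" (3x3) and "t" (3): a world point X has camera coordinates R X + t. Camera axes: x right, y down, z forward; pixel columns grow to the right and rows downward; lengths in m; the calibration is good to about 2 mm. A picture is of the moment at which its call begins. There is no depth.
- job_done(): hands the job in, once; it reports no verdict.
The state is a dict: "t": time; "joint_positions": joint angles; "joint_velocities": joint speeds; "joint_efforts": joint torques, N m; "tool_pos": TCP position; "eef_rot": TCP orientation; "force": force on the tool from outside, world axes, zero at the start; "ft_torque": the same for the moment, N m; "grip_width": opening from 0.0 (shut) to 1.0 (fully open).
Only numpy, scipy, OpenCV 4.12 (cv2) and the standard library are available. Lean on these libraries where they do the work, as an engineer would, in place of code of your own. Each camera call takes 0.05 s, during which the arm holds its last target.

## Task

Take the steel weight off the lid of the wooden germination box and put it down in its own well in the rack, the one of the three whose size fits it. Then, before you touch the lid's slide catch, tug the lid by its handle to feel whether it is caught; if it is, slide the catch right over to its other end to free it. Lift the lid about 40 degrees open and finish while still holding it there with the gripper; leave everything else standing where it is.

Things in the scene. Friction and masses are not known exactly. Their poses are not given: they have to be found in the camera images.
- weight_center (a point): steel weight standing on the lid of the germination box: a disc 52 mm across and 18 mm thick with an upright round knob 18 mm across above it, 52 mm high in all, 0.22 to 0.45 kg. Point half-way up on its axis, 26 mm above its underside; the knob spans from 8 mm below to 26 mm above this point. z up
- well_middle_floor (a point): the weight's own well in the storage rack: centre of its floor, z up. A round well 56 mm across and 12 mm deep in a wooden block; its floor is 22 mm above the table, its mouth 34 mm. The rack is a row of three such blocks, in an order that changes; each has a paper label with a black disc (small, middle or large) on its strip at the -y side of the well (this frame's y). This is the middle-sized well and is empty
- well_small_floor (a point): centre of the floor of the small well, 44 mm across, otherwise alike; the small weight sits in it
- well_large_floor (a point): centre of the floor of the large well, 68 mm across, otherwise alike; empty, but not the place of this weight
- lid (a joint): opening angle of the plywood lid, rad: 0 shut, at most 1.25. The lid (225 x 306 x 10 mm, 0.45 kg, top face 100 mm above the table) covers the wooden germination box and is hinged along the box's side away from the robot; its near edge rises. It falls shut unless held. When it is caught it still rises by a play of about 0.02 rad (about 4 mm at the handle) before it stops hard; pulled up when free it needs about 3 N at the handle
- lid_handle (a point): middle of the lid's handle: a round steel bar of 12 mm diameter and 100 mm length, parallel to the hinge, carried by a post at each end, its axis 36 mm above the lid's top face. It lies 195 mm from the hinge towards the robot, 46 mm above the hinge's height with the lid shut. x of the frame: along the lid from the handle to the hinge; y: along the bar; z: out of the lid. It turns with the lid, so as it begins to rise it also moves about a quarter as much towards the hinge
- lid_hinge (a point): middle of the lid's hinge axis, 90 mm above the table, which runs along this frame's y; the frame turns with the lid, about +y as it opens
- catch (a joint): position of the slide catch on the lid, m: 0 at the end away from the handle, 0.030 at the end nearest the handle; it begins near 0 and slides along the lid's y with 1.5 N or so of friction, staying where it is left. At one end it hooks the lid down, at the other it does not; which end is which differs from time to time and cannot be seen from outside: only a tug on the lid tells. It changes over in the middle third of the travel, so slide it right to its other end
- catch_knob (a point): point to grip on the catch's upright round steel knob (16 mm across, 48 mm high above the lid's top face): on its axis, 32 mm above the lid's top face. Frame as lid_handle
- weight_small: small steel weight (40 mm disc with the same knob) sitting in the small well; origin under its disc; not part of the job
- weight_large: large steel weight (64 mm disc, same knob) standing on a pile of papers at the far side; origin under its disc; not part of the job
- cup: red plastic cup with a seedling, 80 mm across, 95 mm high without the plant; origin under it; bystander
- pot: terracotta pot with a seedling, 76 mm across, 70 mm high without the plant; origin under it; bystander
- peat_pot: small brown fibre pot with a seedling, 60 mm across, 55 mm high without the plant; origin under it; bystander, standing in front of the rack
- jar: small seed jar with a metal cap, 48 mm across, 60 mm high; origin under it; bystander
- spoon: wooden-handled spoon, 180 mm long, lying on the table; bystander
- weight: the same steel weight as a whole; origin at the centre of its underside
Mind the look-alikes: they are no part of the job. What is shaped like the weight_small but blue is not meant.

How it is judged:
On the way, in this order (a step that is already met when the one before it is completed fails the run):
1. the weight stands released in its own well, with the catch and the lid not yet moved (horizontal distance between weight_center and well_middle_floor below 0.006 m and z of weight_center in the frame of well_middle_floor below 0.03 m and angle between weight_center's own z axis and vertical below 0.1 rad and contact force between the fingers and weight below 0.05 N and value of joint catch below 0.008 m and value of joint lid below 0.008 rad), for 0.2 s.
2. the lid is tugged up by the gripper, through its play at least, while the catch is still where it began (value of joint lid above 0.012 rad and value of joint catch below 0.008 m and contact force between the fingers and lid above 0.5 N), for 0.05 s.
At the end, for the whole second after the job is handed in: The lid is held still by the gripper between 0.52 and 0.90 rad (30 to 51 degrees) open, with no loose thing propping it; the weight stands released and upright in the middle well, within 6 mm of its centre and on its floor (horizontal distance between weight_center and well_middle_floor below 0.006 m and z of weight_center in the frame of well_middle_floor below 0.03 m and angle between weight_center's own z axis and vertical below 0.1 rad and contact force between the fingers and weight below 0.05 N and value of joint lid between 0.52 and 0.9 rad and velocity of joint lid between -0.05 and 0.05 rad/s and contact force between the fingers and lid above 0.8 N and contact force between each of weight_small, weight_large, cup, pot, peat_pot, jar, spoon and lid below 0.05 N); the arm keeps its last pose, push and grip.
It fails at once if a bystander (another weight, a pot, the cup, the jar or the spoon) is moved by more than 25 mm (distance of any of weight_small, weight_large, cup, pot, peat_pot, jar, spoon from where it was at the start of the episode above 0.025 m).
It also fails if it takes over 72 s, if anything falls off the work surface, if the arm or the gripper's body presses on something with over 40 N, if the wrist force passes 120 N, or if a joint passes its speed limit or range.

## Working session

There is one attempt and no reset: what is moved stays moved. The work goes in short steps, Python scripts to look and compute and a tool call to move; the robot and the scene stay as the last step left them, time stands still between calls to the robot, and variables do not carry over. Pictures are saved under pics/ and viewed, and the job is handed in when it is done.

Besides the shell and the picture viewer there is one more tool, called as a command line: name --argument value ..., lists and objects as JSON in quotes. step_arm: Moves the arm, as the interface text tells. Its arguments: {"type":"object","properties":{"steps":{"type":"array"},"squeeze":{"type":"number"}},"required":["steps"]}

```bash
ls; mkdir -p pics
python3 - <<'E'
from bench import *
import cv2
s=sense();print(s)
for n in("scene","top"):
    c=camera(n);cv2.imwrite(f"pics/{n}0.png",c["frame"][:,:,::-1]);print(n,c["fov_y"],c["cx"],c["cy"],c["R"],c["t"])
E
```

```text
pics
{'t': 0.0, 'joint_positions': array([-1.19480395,  0.57655102,  0.02483085,  1.43790034, -0.01499039,
        1.12897425, -0.05647841]), 'joint_velocities': array([-0.00030419, -0.00052141,  0.00055419,  0.00072619,  0.00113229,
        0.00084305, -0.00200386]), 'joint_efforts': array([-7.09160031e-04, -7.65761018e+01,  2.25000009e+00, -2.85980165e+01,
        1.52469997e-02,  1.25430422e-02,  1.24265969e-05]), 'tool_pos': array([0.29931024, 0.60445245, 0.19423239]), 'eef_rot': array([-3.13994646e+00,  8.80271019e-05,  2.68187136e+00]), 'force': array([-0.05863531, -0.14787068,  0.19737836]), 'ft_torque': array([-0.00700226, -0.04080081,  0.03518255]), 'grip_width': 1.0001635832640263}
scene 56.920072852341214 322.86923929419197 243.599516586379 [[ 0.75562923  0.65472108 -0.01909911]
 [ 0.44624533 -0.53592922 -0.71669029]
 [-0.47946802  0.53302924 -0.69713001]] [-0.37121878 -0.18397784  1.3574607 ]
top 55.186509421250214 305.43872767049663 239.5145066633081 [[-0.01282857 -0.9998556   0.01114519]
 [-0.98105196  0.01043081 -0.19346383]
 [ 0.19331964 -0.01341587 -0.9810441 ]] [-0.02942117  0.55038108  1.05462719]
```

View pics/scene0.png

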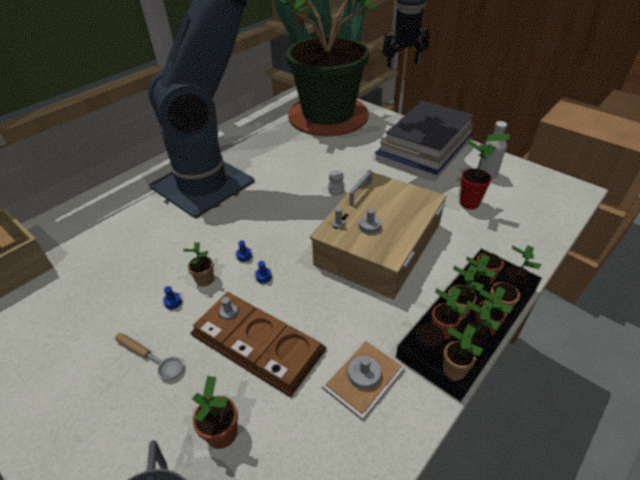

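View pics/top0.png

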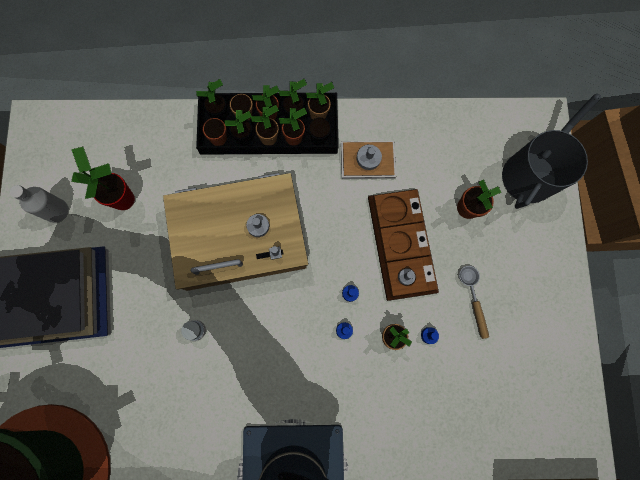

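Run:
```python
import cv2,numpy as np
t=cv2.imread("pics/top0.png");s=cv2.imread("pics/scene0.png")
a=cv2.resize(t[180:310,155:315],(640,520),interpolation=cv2.INTER_CUBIC)
cv2.imwrite("pics/a.png",a)
b=cv2.resize(t[180:310,360:445],(340,520),interpolation=cv2.INTER_CUBIC)
c=cv2.resize(s[285:395,185:335],(450,330),interpolation=cv2.INTER_CUBIC)
o=np.zeros((520,790,3),np.uint8);o[:,:340]=b;o[:330,340:]=c
cv2.imwrite("pics/b.png",o)
cv2.imwrite("pics/c.png",cv2.resize(s[160:295,300:460],(800,675))[:600])
```

```text
(no output)
```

View pics/a.png

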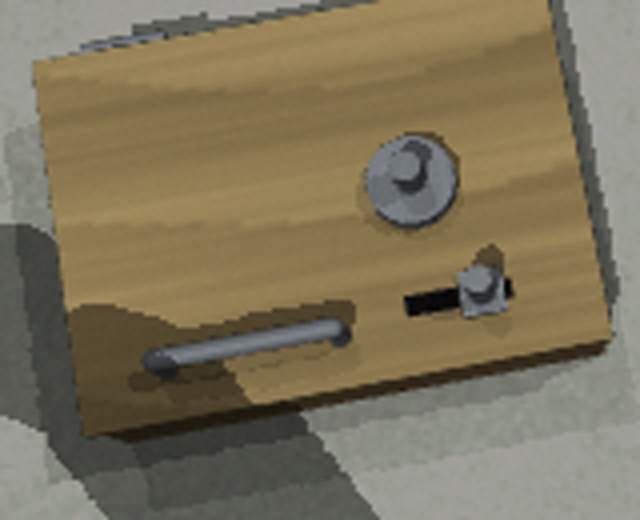

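View pics/b.png

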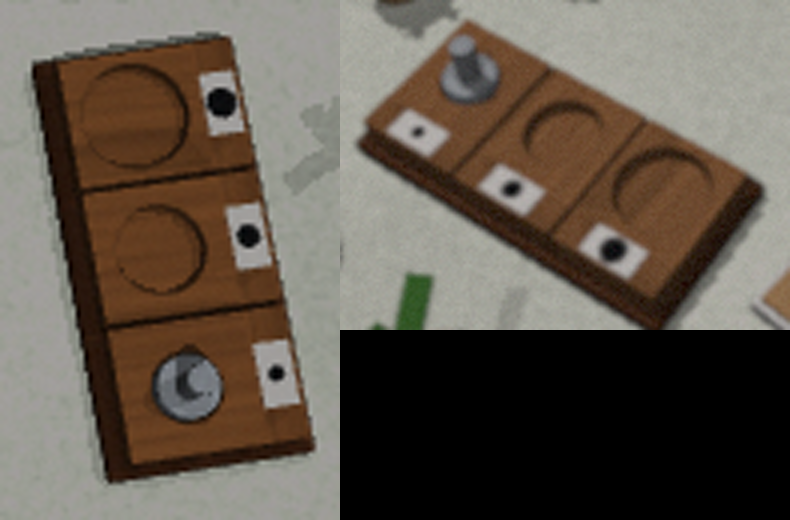

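View pics/c.png

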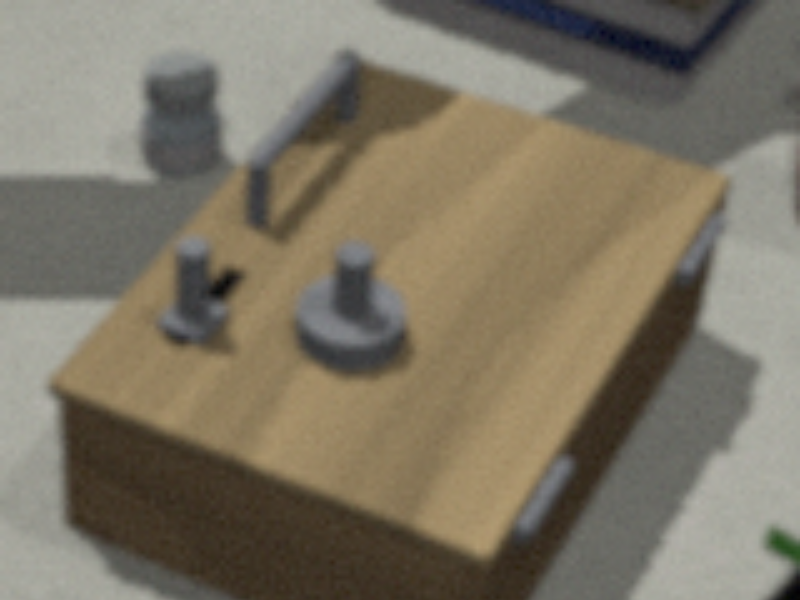

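```bash
cat > h.py <<'E'
import numpy as np,cv2
from bench import *
def ray(c,p):
    f=240/np.tan(np.radians(c["fov_y"])/2)
    d=np.array([(p[0]-c["cx"])/f,(p[1]-c["cy"])/f,1.])
    R=np.array(c["R"]);return -R.T@np.array(c["t"]),R.T@d
def plane(c,p,z):
    o,d=ray(c,p);return o+d*(z-o[2])/d[2]
def tri(c1,p1,c2,p2):
    o1,d1=ray(c1,p1);o2,d2=ray(c2,p2)
    A=np.stack([d1,-d2],1);k=np.linalg.lstsq(A,o2-o1,rcond=None)[0]
    a=o1+k[0]*d1;b=o2+k[1]*d2
    return (a+b)/2,np.linalg.norm(a-b)
def proj(c,X):
    f=240/np.tan(np.radians(c["fov_y"])/2)
    q=np.array(c["R"])@X+np.array(c["t"]);return f*q[:2]/q[2]+[c["cx"],c["cy"]]
E
python3 - <<'E'
from h import *
np.set_printoptions(precision=4,suppress=True)
T=camera("top");S=camera("scene")
def cc(x,y):return (x/4+155-.375,y/4+180-.375)
def bc(x,y):return (x/4+360-.375,y/4+180-.375)
def sc(x,y):return (x/5+300-.4,y/5+160-.4)
def sb(x,y):return ((x-340)/3+185-.33,y/3+285-.33)
P={}
print("weight knob top",tri(T,cc(406,162),S,sc(355,250)),plane(T,cc(406,162),.152),plane(S,sc(355,250),.152))
print("weight disc top",plane(T,cc(411,180),.118),plane(S,sc(351,312),.118))
print("catch knob",tri(T,cc(483,282),S,sc(193,245)),plane(T,cc(483,282),.148),plane(S,sc(193,245),.148))
print("handle ends",tri(T,cc(155,360),S,sc(347,58)),tri(T,cc(343,327),S,sc(262,158)),plane(T,cc(155,360),.136),plane(T,cc(343,327),.136),plane(S,sc(347,58),.136),plane(S,sc(262,158),.136))
print("lid corners",[plane(T,cc(*q),.1) for q in((35,62),(88,436),(610,340))],[plane(S,sc(*q),.1) for q in((55,385),(728,180),(490,557))])
print("wells",[plane(T,bc(*q),.034) for q in((160,249),(134,116))],[plane(S,sb(*q),.034) for q in((567,143),(665,194))])
print("block lines",[plane(T,bc(*q),.034) for q in((83,189),(255,166),(105,327),(281,300),(57,64),(231,38),(312,450),(130,465))])
print("scene block",[plane(S,sb(*q),.034) for q in((550,70),(458,168),(645,122),(553,233))])
# masks for well: print grayscale profile later
hs=cv2.cvtColor(T["frame"],cv2.COLOR_RGB2HSV)
m=((hs[...,1]<60)).astype(np.uint8);m[:,:190]=0;m[:213]=0;m[238:]=0;m[:,240:]*=1;m[:,:240]=0;m[:,275:]=0
n,l,st,ce=cv2.connectedComponentsWithStats(m);print(st,ce)
E
```

```text
weight knob top (array([0.5752, 0.074 , 0.1546]), np.float64(0.0007083881207961106)) [0.5755 0.074  0.152 ] [0.5737 0.0769 0.152 ]
weight disc top [0.5732 0.0743 0.118 ] [0.5763 0.0733 0.118 ]
catch knob (array([0.51  , 0.0334, 0.1485]), np.float64(0.00481792475900444)) [0.5084 0.0317 0.148 ] [0.511 0.036 0.148]
handle ends (array([0.4689, 0.212 , 0.1387]), np.float64(0.0008316914659489373)) (array([0.4879, 0.1114, 0.1417]), np.float64(0.007339007699594727)) [0.469  0.2123 0.136 ] [0.4862 0.1095 0.136 ] [0.4669 0.2157 0.136 ] [0.4854 0.1207 0.136 ]
lid corners [array([0.6507, 0.297 , 0.1   ]), array([0.431 , 0.2569, 0.1   ]), array([ 0.4823, -0.0384,  0.1   ])] [array([ 0.4896, -0.0389,  0.1   ]), array([0.6522, 0.2951, 0.1   ]), array([0.7054, 0.0007, 0.1   ])]
wells [array([ 0.5455, -0.2679,  0.034 ]), array([ 0.6302, -0.2561,  0.034 ])] [array([ 0.5551, -0.2717,  0.034 ]), array([ 0.6354, -0.2572,  0.034 ])]
block lines [array([ 0.5838, -0.2221,  0.034 ]), array([ 0.5974, -0.3298,  0.034 ]), array([ 0.4975, -0.2317,  0.034 ]), array([ 0.513 , -0.3405,  0.034 ]), array([ 0.6644, -0.2094,  0.034 ]), array([ 0.6803, -0.3199,  0.034 ]), array([ 0.4212, -0.3533,  0.034 ]), array([ 0.4135, -0.2429,  0.034 ])]
scene block [array([ 0.4992, -0.236 ,  0.034 ]), array([ 0.5127, -0.3341,  0.034 ]), array([ 0.5843, -0.2241,  0.034 ]), array([ 0.5995, -0.3262,  0.034 ])]
[[     0      0    640    480 306783]
 [   246    214     23     23    417]] [[319.5845 239.5198]
 [257.3549 224.9688]]
```

Run:
```python
from h import *
T=camera("top")["frame"];S=camera("scene")["frame"]
def z(im,x,y,w,h,k):
    a=im[y:y+h,x:x+w];a=cv2.resize(a,(w*k,h*k),interpolation=cv2.INTER_CUBIC).astype(float)
    lo,hi=np.percentile(a,1,axis=(0,1)),np.percentile(a,97,axis=(0,1));return np.clip((a-lo)/(hi-lo)*255,0,255).astype(np.uint8)[:,:,::-1]
a=z(T,378,222,44,38,9);b=z(S,238,305,44,38,9)
o=np.hstack([a,b]);
a=z(T,240,208,44,38,9);b=z(S,350,200,44,38,9)
cv2.imwrite("pics/d.png",o);cv2.imwrite("pics/e.png",np.hstack([a,b]))
```

```text
(no output)
```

View pics/d.png

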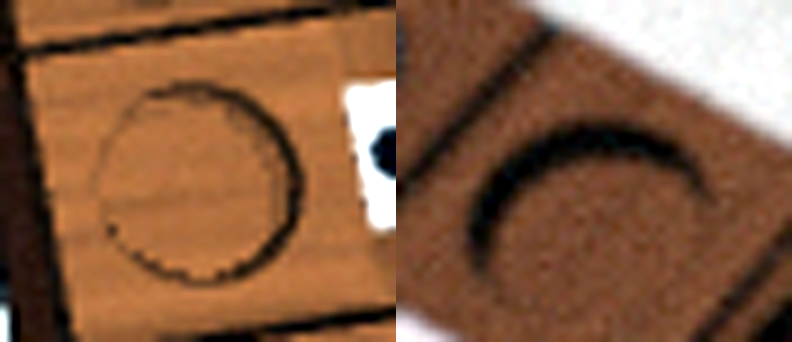

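View pics/e.png

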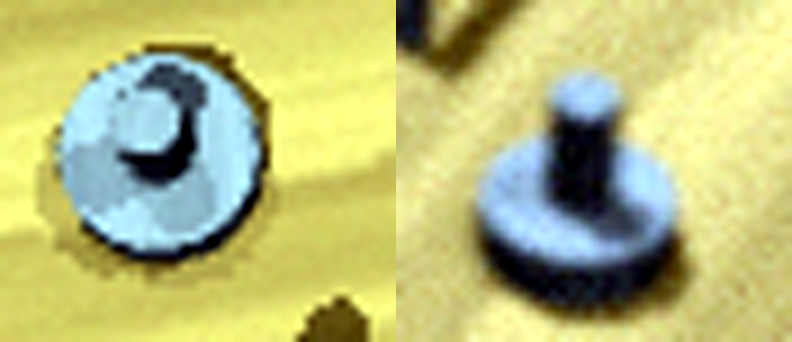

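Run:
```python
from h import *
np.set_printoptions(precision=4,suppress=True)
T=camera("top");S=camera("scene")
t=lambda x,y:(x/9+378-.44,y/9+222-.44)
s=lambda x,y:((x-396)/9+238-.44,y/9+305-.44)
print("well",plane(T,t(199.5,183.5),.034))
for q in((97,190),(302,180),(190,82),(205,285)):print(plane(T,t(*q),.034))
print("scene rim pts")
pts=np.array([plane(S,s(*q),.034)[:2] for q in((468,240),(478,200),(510,155),(560,127),(610,120),(660,135),(700,170),(716,200))])
A=np.c_[2*pts,np.ones(len(pts))];x=np.linalg.lstsq(A,(pts**2).sum(1),rcond=None)[0];print("circ",x[:2],np.sqrt(x[2]+x[0]**2+x[1]**2))
# fixed radius fit
from scipy.optimize import least_squares
r=least_squares(lambda c:np.hypot(*(pts-c).T)-.028,x[:2]);print(r.x,r.fun)
t=lambda x,y:(x/9+240-.44,y/9+208-.44)
s=lambda x,y:((x-396)/9+350-.44,y/9+200-.44)
print("knob",tri(T,t(151,120),S,s(586,97)),plane(T,t(151,120),.152),plane(S,s(586,97),.152))
print("disc",tri(T,t(161,153),S,s(578,202)),plane(T,t(161,153),.118),plane(S,s(578,202),.118))
```

```text
well [ 0.5453 -0.2682  0.034 ]
[ 0.5438 -0.24    0.034 ]
[ 0.546  -0.2963  0.034 ]
[ 0.5738 -0.267   0.034 ]
[ 0.5172 -0.2682  0.034 ]
scene rim pts
circ [ 0.5475 -0.2676] 0.028514722344491882
[ 0.5471 -0.2672] [ 0.0007 -0.0002  0.0001  0.0003  0.0003 -0.0005 -0.0003  0.0011]
knob (array([0.5746, 0.0742, 0.1517]), np.float64(0.002008261530561064)) [0.5738 0.0735 0.152 ] [0.5753 0.0749 0.152 ]
disc (array([0.5744, 0.0749, 0.1156]), np.float64(0.0014184491112798434)) [0.5733 0.0741 0.118 ] [0.5763 0.0733 0.118 ]
```

Candidates in the top view: the weight on the lid (257,225), the small one in the rack (407,275), the large one on the papers (369,156), and the blue ones (350,292), (344,330) and (430,335). The grey one on the lid is the target. Of the wells, the middle block (400,242) has the middle-sized disc label and measures 56 mm across.

I'll rotate to the lid yaw (jaws along lid x) and rise.

step_arm --steps '[[[0,0,-0.011,0,0,0.1164,0.05],[0,0,-0.011,0,0,0.1164,0.05],[0,0,-0.011,0,0,0.1164,0.05],[0,0,-0.011,0,0,0.1164,0.05],[0,0,-0.011,0,0,0.1164,0.05],[0,0,-0.011,0,0,0.1164,0.05],[0,0,-0.011,0,0,0.1164,0.05],[0,0,-0.011,0,0,0.1164,0.05],[0,0,0,0,0,0,0.05],[0,0,0,0,0,0,0.05]]]'

```text
t: 1.23
tool_pos: [0.2995, 0.6051, 0.2833]
eef_rot: [3.141, -0.001, 1.754]
force: [-0.3, -0.2, -0.1]
grip_width: 0.584
```

```bash
cat >> h.py <<'E'
from scipy.spatial.transform import Rotation as Ro
def go(x,y,z):
    s=sense();R=Ro.from_euler('xyz',s["eef_rot"]).as_matrix()
    print("t",s["t"],"pos",s["tool_pos"].round(4),"rot",s["eef_rot"].round(4),"grip",round(s["grip_width"],3),"F",s["force"].round(2))
    print("tool delta",(R.T@(np.array([x,y,z])-s["tool_pos"])).round(4))
E
python3 -c "
from h import *
go(.5745,.0742,.24)"
```

```text
t 1.2333 pos [0.2995 0.6051 0.2833] rot [ 3.1409e+00 -6.0000e-04  1.7543e+00] grip 0.584 F [-0.32 -0.22 -0.1 ]
tool delta [-0.5722  0.1734  0.0431]
```

step_arm --steps '[[[-0.0286,0.0087,0,0,0,0,0.05],[-0.0286,0.0087,0,0,0,0,0.05],[-0.0286,0.0087,0,0,0,0,0.05],[-0.0286,0.0087,0,0,0,0,0.05],[-0.0286,0.0087,0,0,0,0,0.05],[-0.0286,0.0087,0,0,0,0,0.05],[-0.0286,0.0087,0,0,0,0,0.05],[-0.0286,0.0087,0,0,0,0,0.05],[-0.0286,0.0087,0,0,0,0,0.05],[-0.0286,0.0087,0,0,0,0,0.05],[-0.0286,0.0087,0,0,0,0,0.05],[-0.0286,0.0087,0,0,0,0,0.05]]]'

```text
t: 2.23
tool_pos: [0.4637, 0.2843, 0.2823]
eef_rot: [-3.141, 0.001, 1.755]
force: [1.4, 0.0, 0.4]
grip_width: 0.586
```

step_arm --steps '[[[-0.0286,0.0087,0,0,0,0,0.05],[-0.0286,0.0087,0,0,0,0,0.05],[-0.0286,0.0087,0,0,0,0,0.05],[-0.0286,0.0087,0.01,0,0,0,0.05],[-0.0286,0.0087,0.01,0,0,0,0.05],[-0.0286,0.0087,0.01,0,0,0,0.05],[-0.0286,0.0087,0.01,0,0,0,0.05],[-0.0286,0.0087,0.01,0,0,0,0.05],[0,0,0,0,0,0,0.05],[0,0,0,0,0,0,0.05]]]'

```text
t: 3.07
tool_pos: [0.5726, 0.071, 0.2316]
eef_rot: [-3.139, 0.001, 1.75]
force: [1.9, 0.6, -0.4]
grip_width: 0.584
```

```bash
python3 -c "
from h import *
go(.5745,.0742,.122)
for n in('top','scene'):
  c=camera(n)['frame'];cv2.imwrite(f'pics/{n}1.png',c[:,:,::-1])"
```

```text
t 3.0667 pos [0.5726 0.071  0.2316] rot [-3.1391e+00  9.0000e-04  1.7505e+00] grip 0.584 F [ 1.87  0.61 -0.43]
tool delta [0.0029 0.0027 0.1096]
```

View pics/scene1.png

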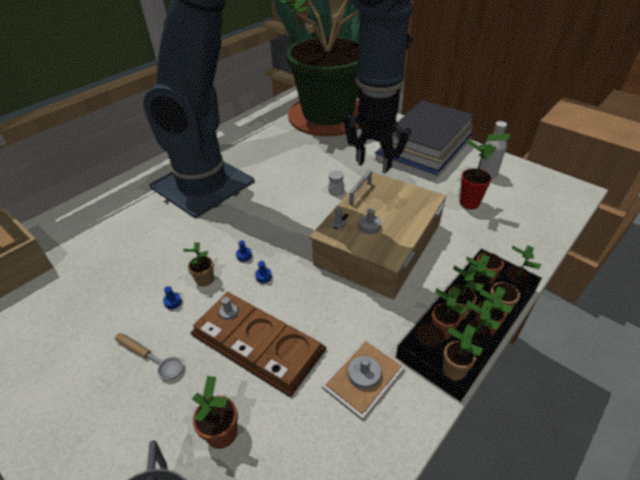

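step_arm --steps '[[[0.0029,0.0027,0.0,0,0,0,0.05],[0,0,0.015,0,0,0,0.05],[0,0,0.015,0,0,0,0.05],[0,0,0.015,0,0,0,0.05],[0,0,0,0,0,0,0.05],[0,0,0,0,0,0,0.05]]]'

```text
t: 3.67
tool_pos: [0.5747, 0.0779, 0.188]
eef_rot: [-3.141, -0.0, 1.753]
force: [0.5, -0.3, 1.4]
grip_width: 0.587
```

```bash
python3 -c "
from h import *
go(.5745,.0742,.122)
o=[]
for n,(x,y) in(('top',(258,225)),('scene',(371,200))):
  c=camera(n)['frame'];o.append(cv2.resize(c[y-50:y+50,x-50:x+50,::-1],(400,400),interpolation=cv2.INTER_CUBIC))
cv2.imwrite('pics/g2.png',np.hstack(o))"
```

```text
t 3.6667 pos [0.5747 0.0779 0.188 ] rot [-3.1406e+00 -3.0000e-04  1.7531e+00] grip 0.587 F [ 0.46 -0.32  1.42]
tool delta [-0.0037 -0.0008  0.066 ]
```

View pics/g2.png

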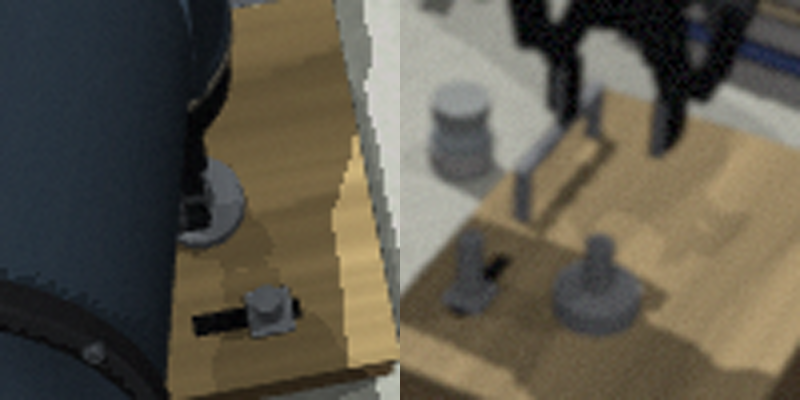

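step_arm --steps '[[[-0.0035,-0.0008,0.011,0,0,0,0.05],[0,0,0.011,0,0,0,0.05],[0,0,0.011,0,0,0,0.05],[0,0,0.011,0,0,0,0.05],[0,0,0.011,0,0,0,0.05],[0,0,0.01,0,0,0,0.05],[0,0,0,0,0,0,0.05],[0,0,0,0,0,0,0.05],[0,0,0,0,0,0,0.05]]]'

```text
t: 4.52
tool_pos: [0.5753, 0.0729, 0.1234]
eef_rot: [3.141, 0.0, 1.751]
force: [0.6, -0.0, -0.2]
grip_width: 0.59
```

```bash
python3 -c "
from h import *
go(.5745,.0742,.122)
o=[]
for n,(x,y) in(('top',(258,225)),('scene',(371,200))):
  c=camera(n)['frame'];o.append(cv2.resize(c[y-50:y+50,x-50:x+50,::-1],(400,400),interpolation=cv2.INTER_CUBIC))
go(.5745,.0742,.122)
cv2.imwrite('pics/g3.png',np.hstack(o))"
```

```text
t 4.5167 pos [0.5753 0.0729 0.1234] rot [3.1412e+00 1.0000e-04 1.7505e+00] grip 0.59 F [ 0.61 -0.01 -0.22]
tool delta [ 0.0014 -0.0006  0.0014]
t 4.6167 pos [0.5755 0.073  0.1237] rot [3.1405 0.     1.7506] grip 0.585 F [ 0.06 -0.67  0.62]
tool delta [ 0.0014 -0.0007  0.0017]
```

View pics/g3.png

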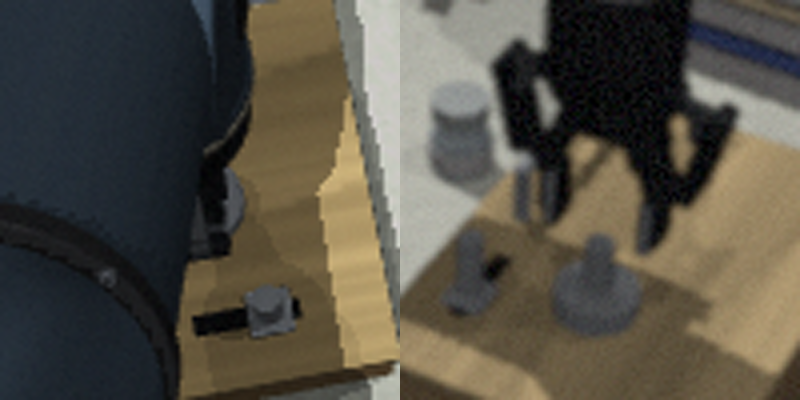

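```bash
python3 -c "
from h import *
c=camera('scene');p=np.array([.5755,.073,0]);d=np.array([.984,.178,0])
for z in(.1237,.13,.14,.15):
  for k in(-.025,0,.025):
    q=proj(c,p+k*d+[0,0,z]);print(z,k,q.round(1),((q-[321,150])*4+[400,0]).round())
c=camera('top')
for z in(.13,):
  for k in(-.025,0,.025):
    q=proj(c,p+k*d+[0,0,z]);print(z,k,q.round(1),((q-[208,175])*4).round())
"
```

```text
0.1237 -0.025 [360.  216.6] [556. 267.]
0.1237 0 [369.6 220.1] [594. 280.]
0.1237 0.025 [379.3 223.6] [633. 294.]
0.13 -0.025 [360.1 214.6] [557. 258.]
0.13 0 [369.7 218. ] [595. 272.]
0.13 0.025 [379.5 221.5] [634. 286.]
0.14 -0.025 [360.3 211.3] [557. 245.]
0.14 0 [370.  214.8] [596. 259.]
0.14 0.025 [379.8 218.2] [635. 273.]
0.15 -0.025 [360.5 208. ] [558. 232.]
0.15 0 [370.2 211.4] [597. 246.]
0.15 0.025 [380.1 214.9] [636. 260.]
0.13 -0.025 [259.4 233.1] [206. 232.]
0.13 0 [257.5 222.4] [198. 190.]
0.13 0.025 [255.6 211.9] [190. 148.]
```

```bash
python3 -c "
from h import *
c=camera('scene');f=c['frame'][165:245,325:425,::-1]
a=cv2.resize(f,(800,640),interpolation=cv2.INTER_CUBIC).astype(float);a=(np.clip(a/160,0,1)**.5*255).astype(np.uint8)
for z in(.1237,.137,.1497):
  for k in(-.025,0,.025):
    q=proj(c,np.array([.5755+.984*k,.073+.178*k,z]));q=((q-[325,165]+.5)*8).astype(int);cv2.circle(a,tuple(int(v) for v in q),3,(0,0,255),-1)
cv2.imwrite('pics/g4.png',a[:600])
"
```

```text
(no output)
```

View pics/g4.png

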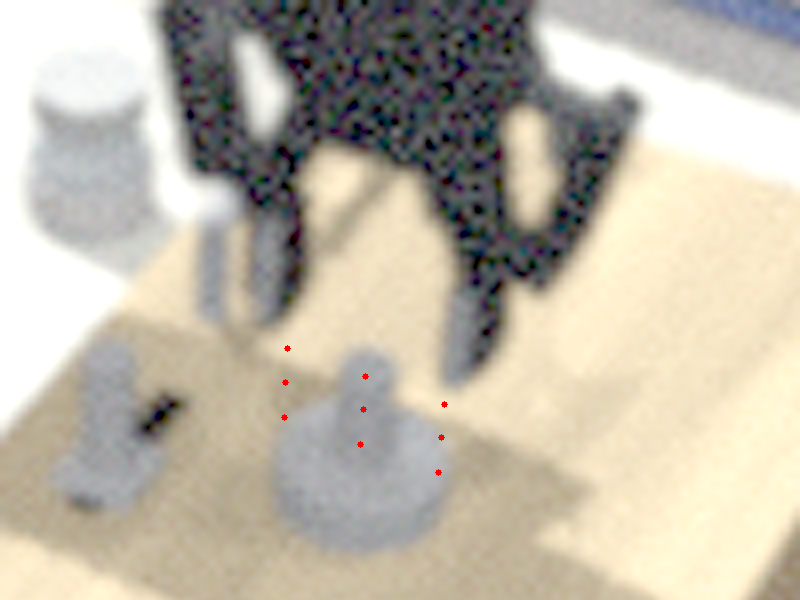

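```bash
python3 -c "
from h import *
c=camera('top');f=c['frame'][190:265,215:315,::-1]
a=cv2.resize(f,(800,600),interpolation=cv2.INTER_CUBIC).astype(float);a=(np.clip(a/160,0,1)**.5*255).astype(np.uint8)
for z in(.137,.158):
  for k in(-.025,0,.025):
   for j in(-.011,.011):
    q=proj(c,np.array([.5755+.984*k-.178*j,.073+.178*k+.984*j,z]));q=((q-[215,190]+.5)*8).astype(int);cv2.circle(a,tuple(int(v) for v in q),3,(0,0,255) if z<.14 else (255,0,0),-1)
cv2.imwrite('pics/g5.png',a[:600])
go(0,0,0)
"
```

```text
t 4.8167 pos [0.5752 0.073  0.1235] rot [ 3.1409 -0.      1.7506] grip 0.586 F [0.66 0.64 0.33]
tool delta [ 0.031  -0.5791  0.1231]
```

View pics/g5.png

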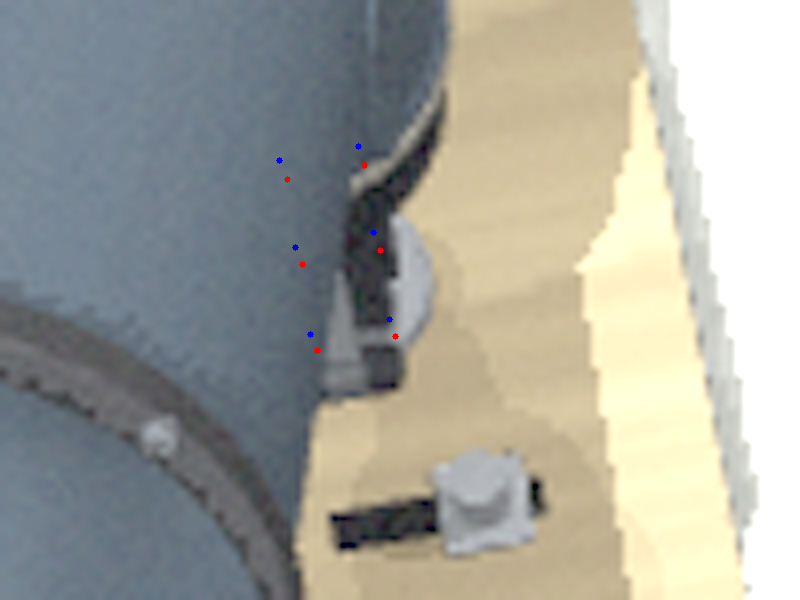

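step_arm --steps '[[[0.0,0,0.006,0,0,0,0.05],[0,0,0.004,0,0,0,0.05],[0,0,0,0,0,0,0.05],[0,0,0,0,0,0,0.05]]]'

```text
t: 5.15
tool_pos: [0.5747, 0.0729, 0.1126]
eef_rot: [-3.141, 0.0, 1.751]
force: [-0.7, -0.4, 0.4]
grip_width: 0.583
```

```bash
cat > v.py <<'E'
from h import *
import sys
def crop(n,x,y,w,h,k,fn,g=.5):
    c=camera(n);a=cv2.resize(c["frame"][y:y+h,x:x+w,::-1],(w*k,h*k),interpolation=cv2.INTER_CUBIC).astype(float)
    cv2.imwrite("pics/"+fn,(np.clip(a/190,0,1)**g*255).astype(np.uint8))
E
python3 -c "
from v import *
crop('scene',325,165,100,75,8,'g6.png')
go(.5745,.0742,.112)
"
```

```text
t 5.2 pos [0.5749 0.0729 0.1129] rot [-3.1411e+00  1.0000e-04  1.7505e+00] grip 0.585 F [-0.22  0.61  0.1 ]
tool delta [ 0.0013 -0.0001  0.0009]
```

View pics/g6.png

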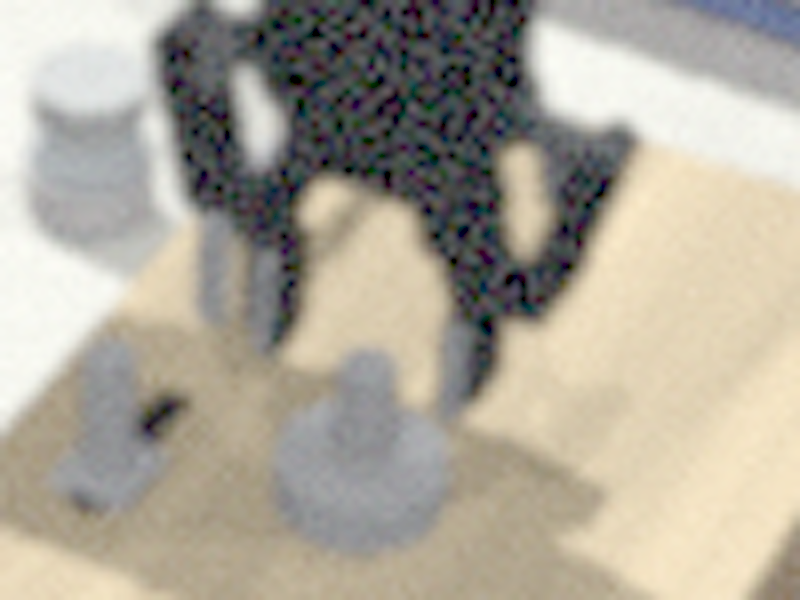

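step_arm --steps '[[[0.001,0,0.005,0,0,0,0.05],[0,0,0.005,0,0,0,0.05],[0,0,0.002,0,0,0,0.05],[0,0,0,0,0,0,0.05],[0,0,0,0,0,0,0.05]]]'

```text
t: 5.62
tool_pos: [0.5747, 0.0739, 0.1009]
eef_rot: [-3.141, 0.0, 1.751]
force: [-1.8, -0.5, 0.3]
grip_width: 0.588
```

```bash
python3 -c "
from v import *
crop('scene',325,165,100,75,8,'g7.png')
crop('top',215,190,100,75,8,'g7t.png')
go(.5745,.0742,.102)
"
```

```text
t 5.7167 pos [0.5749 0.0739 0.1012] rot [3.1415e+00 1.0000e-04 1.7505e+00] grip 0.583 F [-0.42 -0.45 -0.22]
tool delta [ 0.0004 -0.0004 -0.0008]
```

View pics/g7.png

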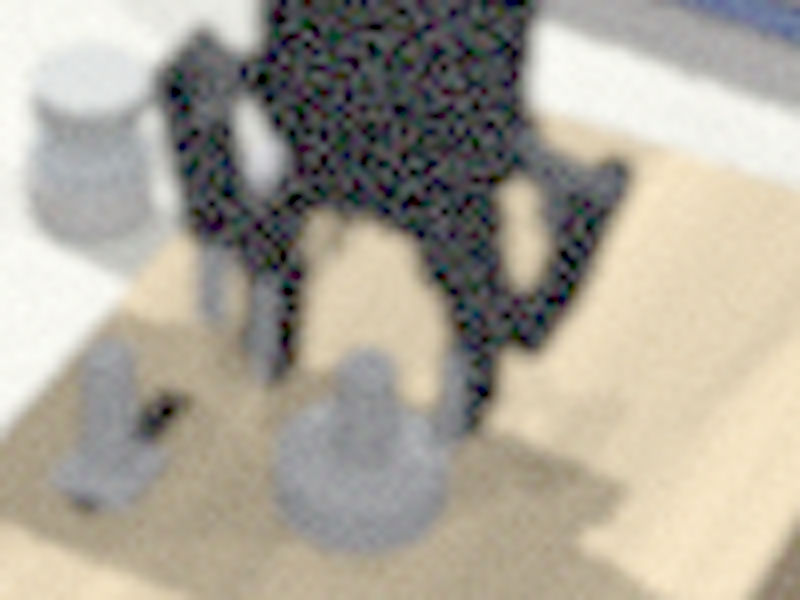

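View pics/g7t.png

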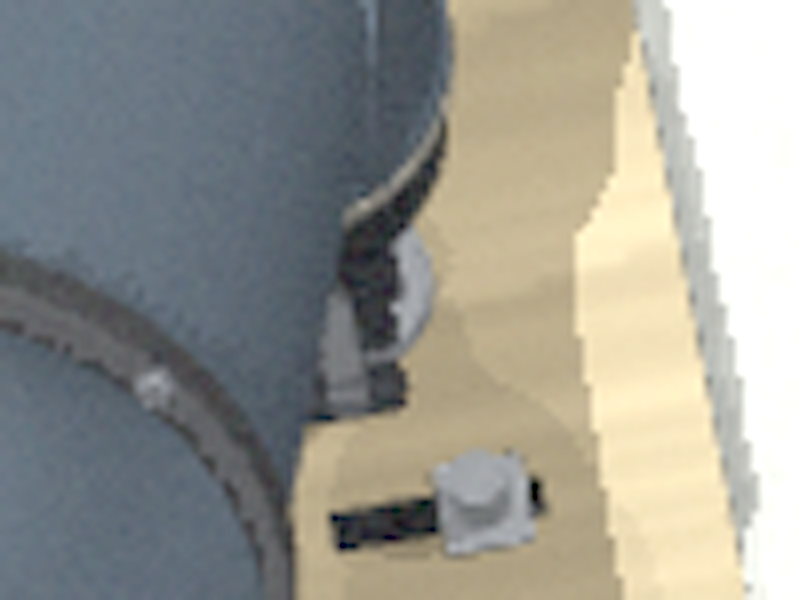

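step_arm --steps '[[[0,0,0.004,0,0,0,0.05],[0,0,0,0,0,0,0.04],[0,0,0,0,0,0,0.03],[0,0,0,0,0,0,0.025],[0,0,0,0,0,0,0.02],[0,0,0,0,0,0,0.02]]]' --squeeze 30

```text
t: 6.22
tool_pos: [0.5746, 0.0739, 0.0971]
eef_rot: [-3.141, -0.0, 1.751]
force: [-0.8, 0.4, 0.2]
grip_width: 0.234
```

```bash
python3 -c "
from v import *
crop('scene',325,165,100,75,8,'g8.png')
go(.5745,.0742,.102)
"
```

```text
t 6.2667 pos [0.5746 0.0739 0.0971] rot [-3.1411  0.      1.7505] grip 0.235 F [-1.25 -0.03  0.66]
tool delta [ 0.0003 -0.     -0.0049]
```

View pics/g8.png

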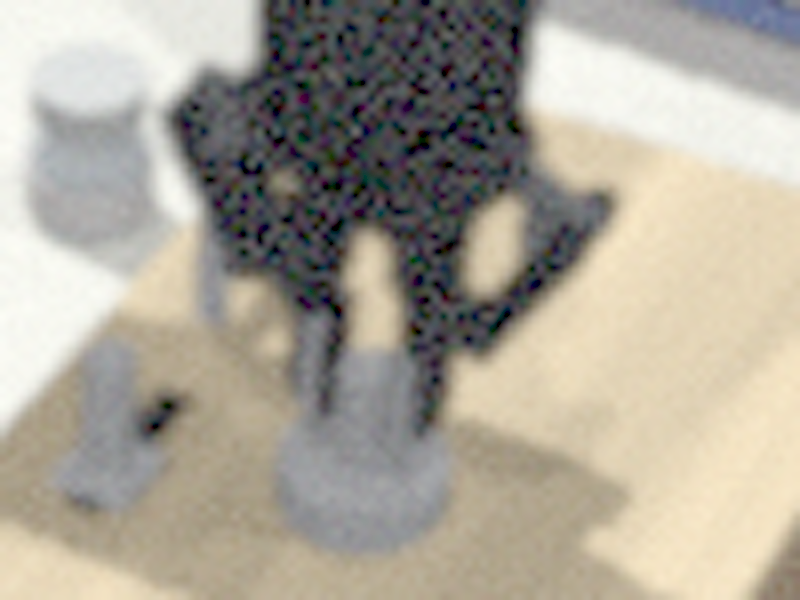

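step_arm --steps '[[[0,0,0,0,0,0,0.01],[0,0,0,0,0,0,0.01],[0,0,0,0,0,0,0.01],[0,0,0,0,0,0,0.01],[0,0,-0.008,0,0,0,0.01],[0,0,-0.012,0,0,0,0.01],[0,0,-0.01,0,0,0,0.01],[0,0,0,0,0,0,0.01],[0,0,0,0,0,0,0.01]]]' --squeeze 40

```text
t: 7.02
tool_pos: [0.5754, 0.0741, 0.1277]
eef_rot: [3.14, -0.0, 1.751]
force: [0.3, 0.0, -4.2]
grip_width: 0.193
```

```bash
python3 -c "
from v import *
crop('scene',325,145,100,75,8,'g9.png')
go(.546,-.268,.17)
"
```

```text
t 7.0667 pos [0.5749 0.0741 0.1271] rot [ 3.1411e+00 -1.0000e-04  1.7508e+00] grip 0.189 F [-0.24  0.79 -2.47]
tool delta [-0.3314 -0.0897 -0.0429]
```

View pics/g9.png

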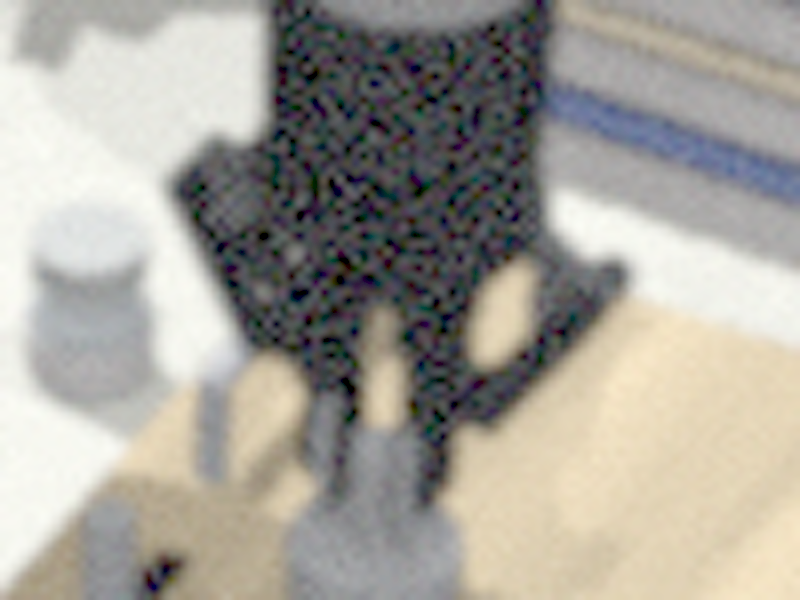

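step_arm --steps '[[[0,0,-0.015,0,0,0,0.01],[0,0,-0.015,0,0,0,0.01],[-0.012,-0.003,-0.013,0,0,0,0.01],[-0.024,-0.0065,0,0,0,0,0.01],[-0.024,-0.0065,0,0,0,0,0.01],[-0.024,-0.0065,0,0,0,0,0.01],[-0.024,-0.0065,0,0,0,0,0.01],[-0.024,-0.0065,0,0,0,0,0.01],[-0.024,-0.0065,0,0,0,0,0.01],[-0.024,-0.0065,0,0,0,0,0.01],[-0.024,-0.0065,0,0,0,0,0.01],[-0.024,-0.0065,0,0,0,0,0.01]]]'

```text
t: 8.07
tool_pos: [0.5545, -0.1624, 0.1694]
eef_rot: [-3.141, -0.0, 1.751]
force: [-0.1, -0.6, -2.8]
grip_width: 0.191
```

step_arm --steps '[[[-0.024,-0.0065,0,0,0,0,0.01],[-0.024,-0.0065,0,0,0,0,0.01],[-0.024,-0.0065,0,0,0,0,0.01],[-0.016,-0.0045,0,0,0,0,0.01],[-0.012,-0.0035,0.01,0,0,0,0.01],[0,0,0.01,0,0,0,0.01],[0,0,0.01,0,0,0,0.01],[0,0,0.01,0,0,0,0.01],[0,0,0,0,0,0,0.01],[0,0,0,0,0,0,0.01],[0,0,0,0,0,0,0.01],[0,0,0,0,0,0,0.01]]]'

```text
t: 9.07
tool_pos: [0.5464, -0.2643, 0.1306]
eef_rot: [3.141, 0.0, 1.751]
force: [0.3, -0.5, -3.1]
grip_width: 0.187
```

```bash
python3 -c "
from v import *
crop('scene',205,225,133,100,6,'w1.png')
crop('top',350,190,100,75,8,'w1t.png')
go(.546,-.268,.02)
"
```

```text
t 9.1667 pos [ 0.5463 -0.2646  0.1307] rot [3.1407e+00 5.0000e-04 1.7510e+00] grip 0.194 F [ 0.49 -0.37 -3.61]
tool delta [-0.0033 -0.001   0.1107]
```

View pics/w1.png

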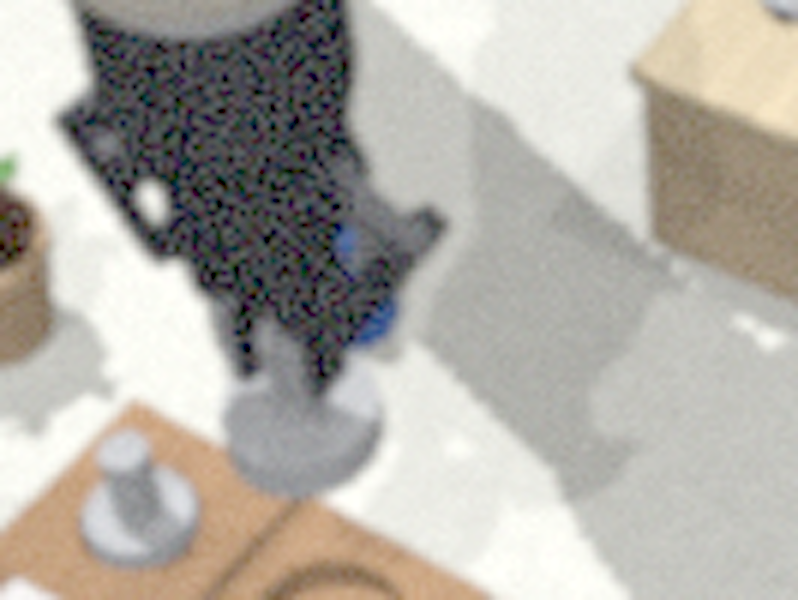

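View pics/w1t.png

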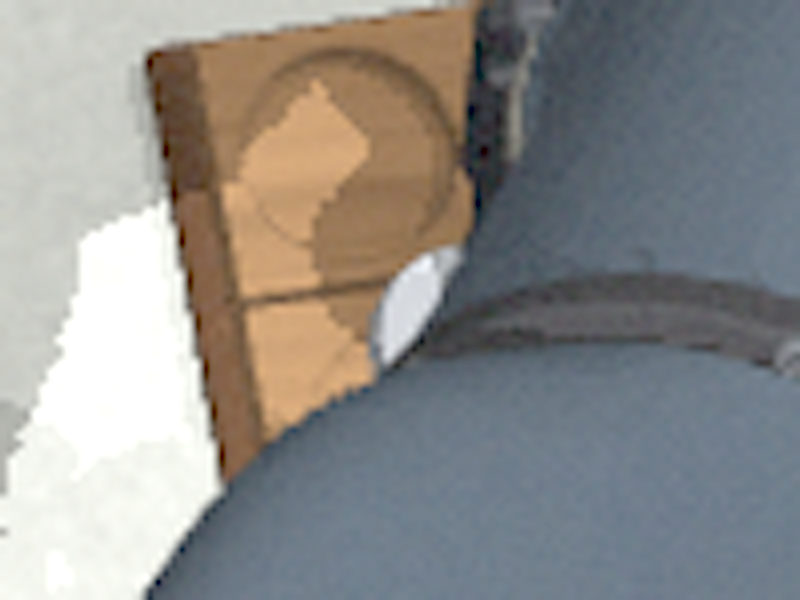

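```bash
python3 -c "
from v import *
c=camera('scene')
print(plane(c,(205+304/6-.4,225+418/6-.4),.152), proj(c,np.array([.5463,-.2646,.152])))
h=cv2.cvtColor(c['frame'],cv2.COLOR_RGB2GRAY)
"
```

```text
[ 0.55434446 -0.26525887  0.152     ] [252.65519786 291.95796702]
```

```bash
python3 -c "
from v import *
def dr(n,x,y,w,h,k,fn,C,col=((0,0,255),(255,0,0))):
  c=camera(n);a=cv2.resize(c['frame'][y:y+h,x:x+w,::-1],(w*k,h*k),interpolation=cv2.INTER_CUBIC).astype(float)
  a=(np.clip(a/190,0,1)**.5*255).astype(np.uint8)
  for i,(p,r) in enumerate(C):
    th=np.linspace(0,6.283,60)
    q=np.array([proj(c,np.array([p[0]+r*np.cos(t),p[1]+r*np.sin(t),p[2]])) for t in th])
    q=((q-[x,y]+.5)*k).astype(int);cv2.polylines(a,[q],True,col[i%2],1)
  cv2.imwrite('pics/'+fn,a)
C=[((.5463,-.2646,.152),.026),((.5463,-.2646,.186),.009),((.546,-.268,.034),.028)]
dr('scene',205,235,133,100,6,'w2.png',C)
dr('top',350,190,100,75,8,'w2t.png',C)
"
```

```text
(no output)
```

View pics/w2.png

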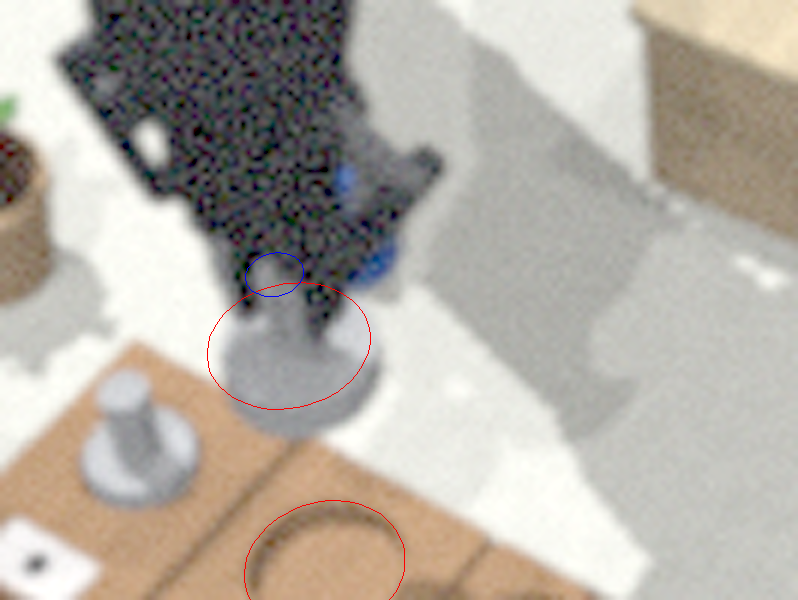

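View pics/w2t.png

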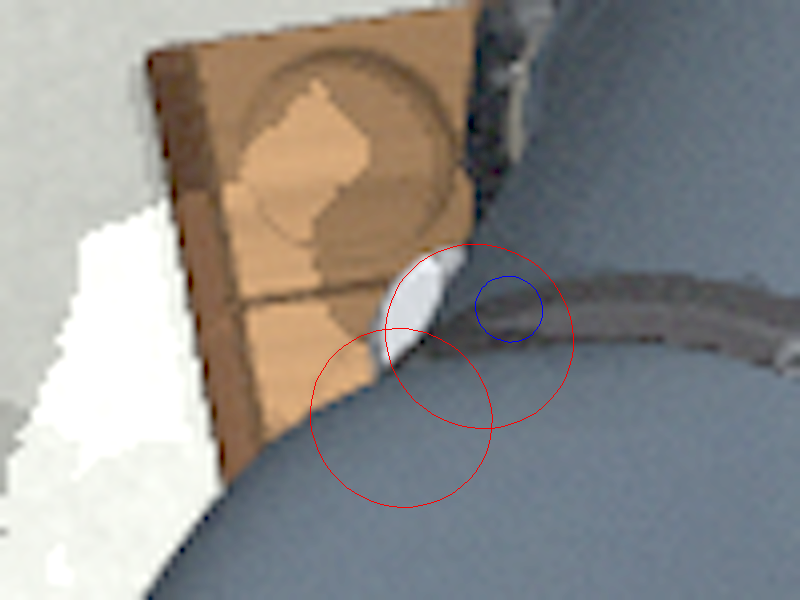

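```bash
python3 -c "
from v import *
crop('scene',215,255,70,60,10,'w3.png',.7)
go(.546,-.268,.02);print(sense()['ft_torque'])
"
```

```text
t 9.3667 pos [ 0.546  -0.2647  0.1304] rot [3.1412e+00 2.0000e-04 1.7506e+00] grip 0.19 F [ 0.02 -0.52 -2.82]
tool delta [-0.0032 -0.0007  0.1104]
[-0.06881038  0.00638632 -0.00570421]
```

View pics/w3.png

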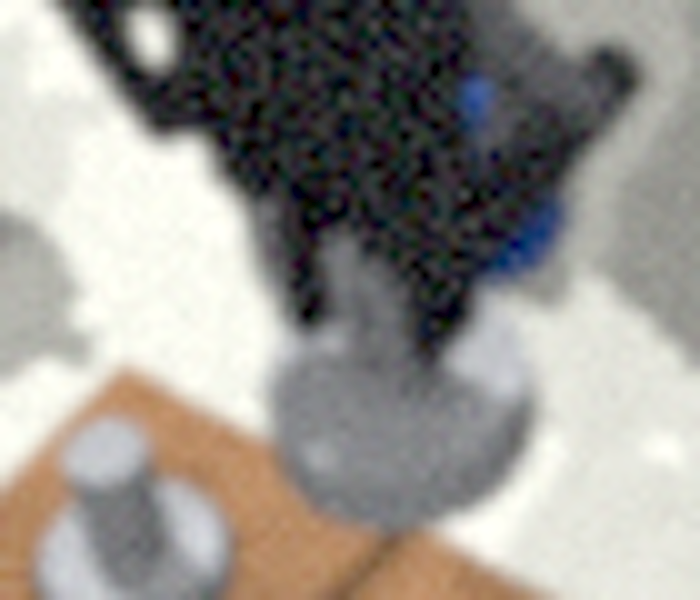

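```bash
python3 -c "
from v import *
c=camera('scene')
for z in(.145,.152):print(plane(c,(254.1,294.5),z))
g=(c['frame'][255:315,215:285]).astype(int)
for r in(38,40,42,44,46,48,50,52):print(r+255,g[r,20:60].sum(1)//3)
"
```

```text
[ 0.54813859 -0.26375274  0.145     ]
[ 0.55305609 -0.26708552  0.152     ]
293 [183 178 176 177 179 169 142 109  80  74  76  79  71  76  76  65  68  64
  63  61  61  57  52  54  66  74  84 100 109 128 138 133 117 124 153 159
 163 163 157 160]
295 [145 161 174 182 182 169 136  97  75  75  77  79  79  72  76  71  71  74
  74  72  71  70  65  66  67  74  78  79  88  92  99  85  79 103 136 159
 164 162 162 155]
297 [ 88  99 110 135 149 156 139 101  84  83  79  79  77  82  76  77  76  80
  79  73  76  77  82  77  77  82  83  87  87  81  68  62  70 109 145 162
 162 160 157 158]
299 [ 87  85  81  87  90  92  94  87  76  76  85  95  87  81  83  73  81  75
  79  78  78  78  84  74  79  86  89  82  74  66  59  58  92 145 174 178
 171 162 161 157]
301 [ 76  84  85  87  86  89  83  76  68  70  78  90  97  93  80  78  79  81
  81  83  80  80  75  78  73  76  72  67  60  61  69 105 141 169 175 176
 165 160 158 160]
303 [ 83  79  81  87  87  88  88  83  79  73  64  66  66  74  76  69  69  69
  74  70  70  72  69  70  70  69  64  63  67  85 124 158 177 180 177 170
 160 158 156 165]
305 [118  99  85  84  88  81  90  83  83  86  74  68  67  68  73  70  70  68
  70  59  68  66  68  68  75  73  84 112 140 162 176 187 179 173 161 158
 158 162 164 163]
307 [140 121  99  83  90  83  84  81  81  83  87  78  77  84  79  76  80  74
  69  58  66  76  84 102 134 154 171 179 189 188 182 173 168 163 158 158
 163 162 161 157]
```

step_arm --steps '[[[-0.0033,-0.0015,0.01,0,0,0,0.01],[0,0,0.012,0,0,0,0.01],[0,0,0.012,0,0,0,0.01],[0,0,0.012,0,0,0,0.01],[0,0,0.012,0,0,0,0.01],[0,0,0.01,0,0,0,0.01],[0,0,0.006,0,0,0,0.01],[0,0,0,0,0,0,0.01],[0,0,0,0,0,0,0.01],[0,0,0,0,0,0,0.01]]]'

```text
t: 10.25
tool_pos: [0.5454, -0.2685, 0.0566]
eef_rot: [3.141, 0.001, 1.75]
force: [-0.6, -0.3, -3.9]
grip_width: 0.19
```

```bash
cat >> v.py <<'E'
def dr(n,x,y,w,h,k,fn,C,g=.6):
  c=camera(n);a=cv2.resize(c['frame'][y:y+h,x:x+w,::-1],(w*k,h*k),interpolation=cv2.INTER_CUBIC).astype(float)
  a=(np.clip(a/190,0,1)**g*255).astype(np.uint8)
  for i,(p,r) in enumerate(C):
    th=np.linspace(0,6.283,60)
    q=np.array([proj(c,np.array([p[0]+r*np.cos(t),p[1]+r*np.sin(t),p[2]])) for t in th])
    q=((q-[x,y]+.5)*k).astype(int);cv2.polylines(a,[q],True,((0,0,255),(255,0,0),(0,255,0))[i%3],1)
  cv2.imwrite('pics/'+fn,a)
E
python3 -c "
from v import *
s=sense();p=s['tool_pos'];z=p[2]+.003
dr('scene',210,265,80,70,10,'w4.png',[((p[0],p[1],z+.018),.026),((.546,-.268,.034),.028)])
go(.546,-.268,.02)
"
```

```text
t 10.3 pos [ 0.5454 -0.2685  0.0567] rot [3.1407e+00 7.0000e-04 1.7505e+00] grip 0.193 F [ 0.03  0.63 -3.68]
tool delta [0.0004 0.0006 0.0367]
```

View pics/w4.png

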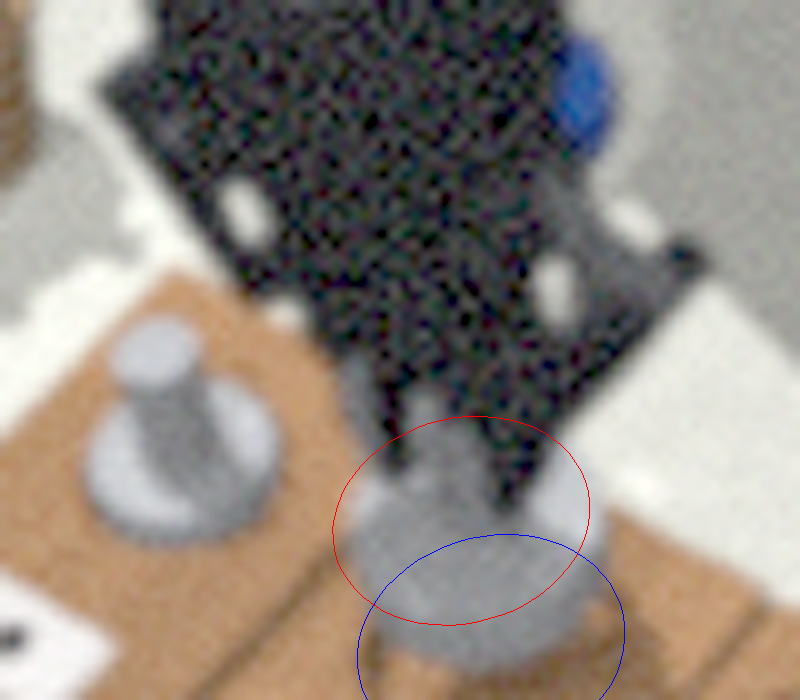

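```bash
python3 -c "
from v import *
crop('scene',238,296,40,40,18,'w5.png',.7)
crop('top',370,200,60,50,12,'w5t.png',.7)
"
```

```text
(no output)
```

View pics/w5.png

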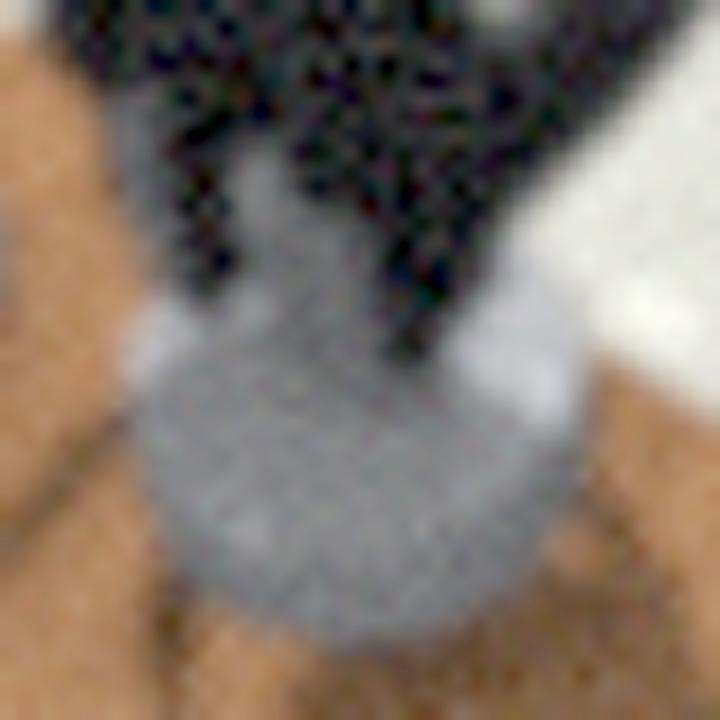

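View pics/w5t.png

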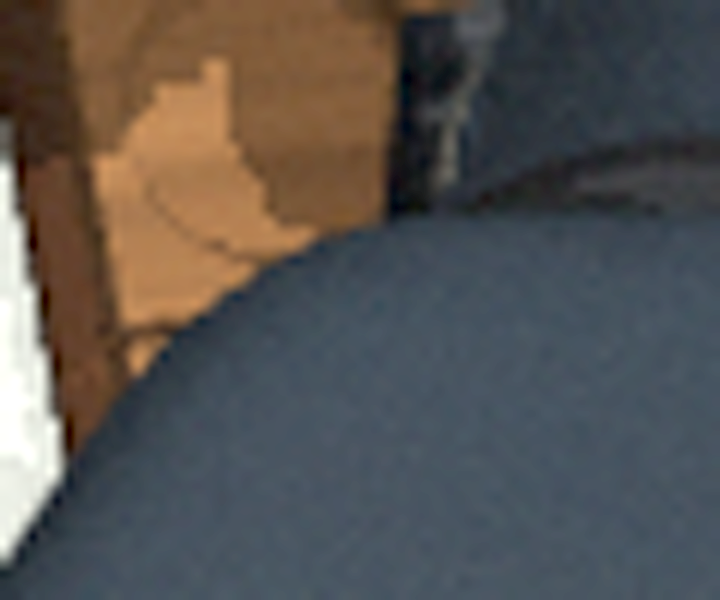

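The weight looks tilted or shifted in the grip by about 7 mm towards +y. I'll set it down on the free table area to level it, then regrip it harder and lower.

step_arm --steps '[[[0,0,-0.015,0,0,0,0.01],[0,0,-0.015,0,0,0,0.01],[0.006,0.001,-0.01,0,0,0,0.01],[0.014,0.003,0,0,0,0,0.01],[0.014,0.003,0,0,0,0,0.01],[0.014,0.003,0,0,0,0,0.01],[0.014,0.003,0,0,0,0,0.01],[0.014,0.003,0,0,0,0,0.01],[0.014,0.003,0,0,0,0,0.01],[0.014,0.003,0,0,0,0,0.01],[0.014,0.003,0,0,0,0,0.01],[0.014,0.003,0,0,0,0,0.01]]]'

```text
t: 11.4
tool_pos: [0.5491, -0.132, 0.0965]
eef_rot: [3.141, -0.0, 1.751]
force: [0.6, -0.1, -4.1]
grip_width: 0.192
```

step_arm --steps '[[[0.006,0.001,0,0,0,0,0.01],[0,0,0.01,0,0,0,0.01],[0,0,0.012,0,0,0,0.01],[0,0,0.012,0,0,0,0.01],[0,0,0.012,0,0,0,0.01],[0,0,0.012,0,0,0,0.01],[0,0,0.01,0,0,0,0.01],[0,0,0.006,0,0,0,0.01],[0,0,0,0,0,0,0.01],[0,0,0,0,0,0,0.01]]]'

```text
t: 12.23
tool_pos: [0.5487, -0.1276, 0.0219]
eef_rot: [-3.141, 0.0, 1.75]
force: [-0.0, 0.4, -2.7]
grip_width: 0.191
```

```bash
python3 -c "
from v import *
crop('scene',240,200,80,60,10,'x1.png',.7)
crop('top',280,190,100,75,8,'x1t.png',.7)
go(.546,-.268,.02)
"
```

```text
t 12.3333 pos [ 0.5493 -0.1275  0.0226] rot [3.1408e+00 4.0000e-04 1.7504e+00] grip 0.193 F [ 0.25  0.23 -2.05]
tool delta [-0.1376 -0.0283  0.0026]
```

View pics/x1.png

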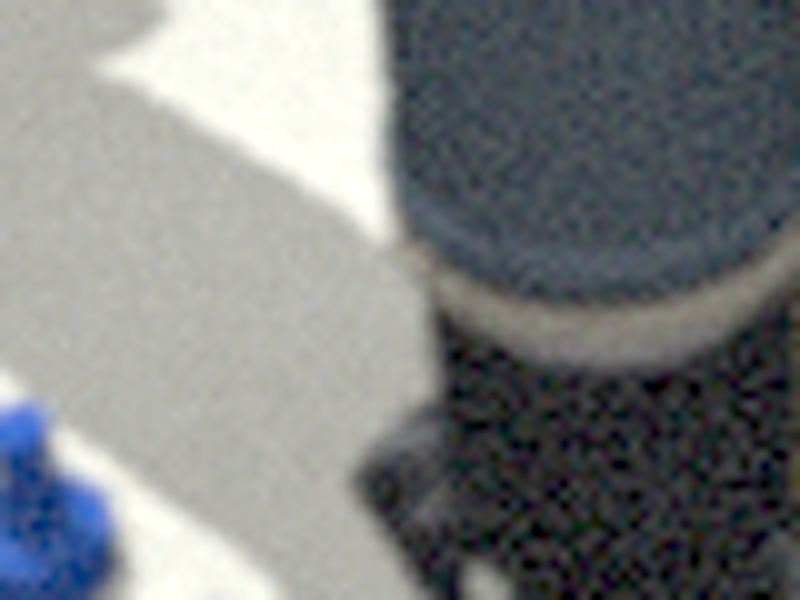

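View pics/x1t.png

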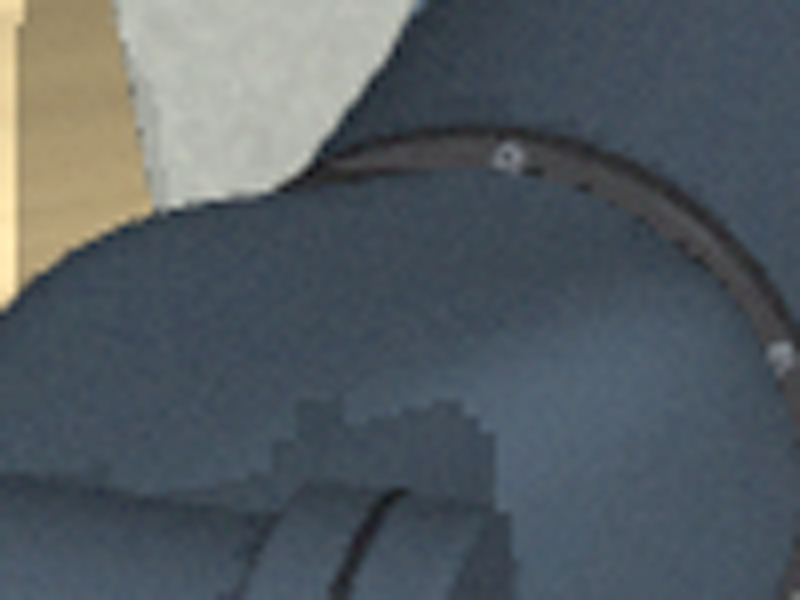

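step_arm --steps '[[[0,0,0.006,0,0,0,0.01],[0,0,0.005,0,0,0,0.01],[0,0,0.003,0,0,0,0.01],[0,0,0,0,0,0,0.01]]]'

```text
t: 12.67
tool_pos: [0.5484, -0.127, 0.0073]
eef_rot: [-3.141, -0.0, 1.751]
force: [-0.1, -0.3, -2.8]
grip_width: 0.191
```

```bash
python3 -c "
from v import *
crop('scene',260,240,80,60,10,'x2.png',.7)
go(.546,-.268,.02)
"
```

```text
t 12.7167 pos [ 0.5486 -0.1271  0.0077] rot [-3.1408e+00 -3.0000e-04  1.7507e+00] grip 0.189 F [-0.3  -0.35 -3.26]
tool delta [-0.1382 -0.0278 -0.0123]
```

View pics/x2.png

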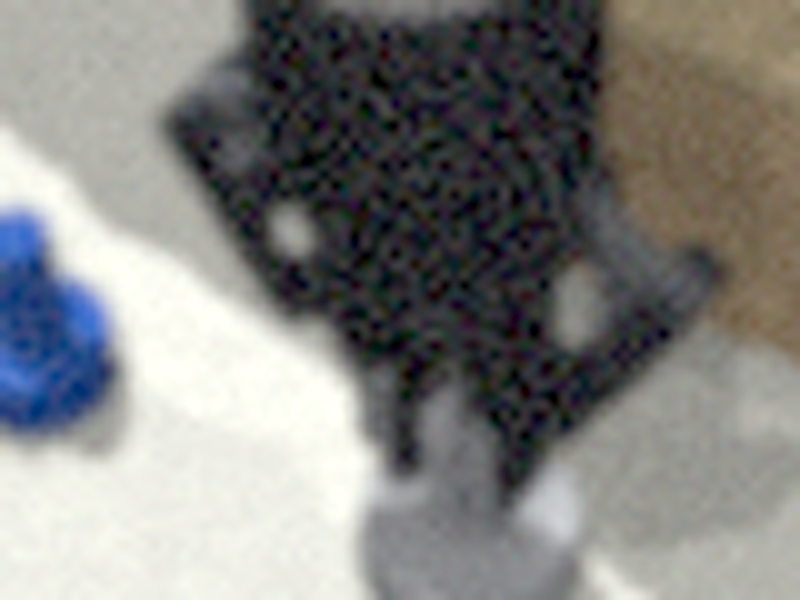

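step_arm --steps '[[[0,0,0.004,0,0,0,0.01],[0,0,0.003,0,0,0,0.01],[0,0,0,0,0,0,0.01]]]'

```text
t: 12.97
tool_pos: [0.5486, -0.1271, 0.0005]
eef_rot: [-3.141, -0.0, 1.751]
force: [0.7, -0.3, -2.9]
grip_width: 0.187
```

step_arm --steps '[[[0,0,0.002,0,0,0,0.01],[0,0,0.001,0,0,0,0.01],[0,0,0,0,0,0,0.01]]]'

```text
t: 13.22
tool_pos: [0.5488, -0.1272, -0.0021]
eef_rot: [-3.141, -0.0, 1.751]
force: [-0.3, 1.3, -3.3]
grip_width: 0.191
```

step_arm --steps '[[[0,0,0.002,0,0,0,0.01],[0,0,0.001,0,0,0,0.01],[0,0,0,0,0,0,0.01]]]'

```text
t: 13.47
tool_pos: [0.549, -0.1273, -0.003]
eef_rot: [3.14, -0.0, 1.75]
force: [-6.0, 1.6, 22.7]
grip_width: 0.194
```

step_arm --steps '[[[0,0,0.002,0,0,0,0.01],[0,0,0.001,0,0,0,0.01],[0,0,0,0,0,0,0.01]]]'

```text
t: 13.72
tool_pos: [0.5492, -0.1278, -0.0041]
eef_rot: [3.139, -0.0, 1.749]
force: [-12.6, 3.5, 47.5]
grip_width: 0.195
```

```bash
python3 -c "
from v import *
crop('scene',265,250,80,60,10,'x3.png',.7)
go(.546,-.268,.02)
"
```

```text
t 13.7667 pos [ 0.5492 -0.1278 -0.0041] rot [ 3.1388 -0.      1.7494] grip 0.19 F [-12.83   2.85  46.78]
tool delta [-0.1374 -0.028  -0.0242]
```

View pics/x3.png

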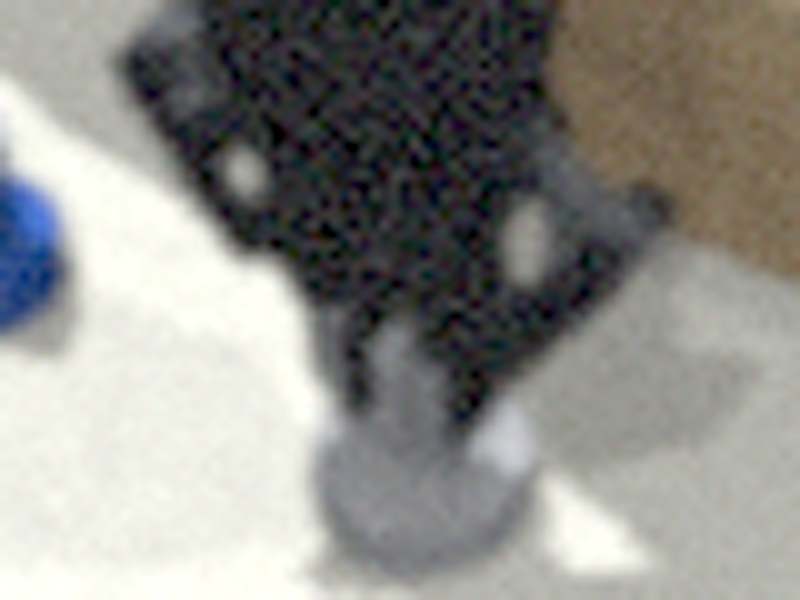

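step_arm --steps '[[[0,0,-0.003,0,0,0,0.01],[0,0,0,0,0,0,0.02],[0,0,0,0,0,0,0.035],[0,0,0,0,0,0,0.04],[0,0,0,0,0,0,0.04]]]'

```text
t: 14.18
tool_pos: [0.5488, -0.1272, -0.0053]
eef_rot: [-3.141, -0.0, 1.751]
force: [0.4, 0.2, 1.1]
grip_width: 0.47
```

```bash
python3 -c "
from v import *
crop('scene',265,250,80,60,10,'x4.png',.7)
go(.546,-.268,.02)
"
```

```text
t 14.2333 pos [ 0.5488 -0.1272 -0.0053] rot [-3.1411e+00 -1.0000e-04  1.7507e+00] grip 0.467 F [ 0.05 -0.1  -0.13]
tool delta [-0.1381 -0.028  -0.0253]
```

View pics/x4.png

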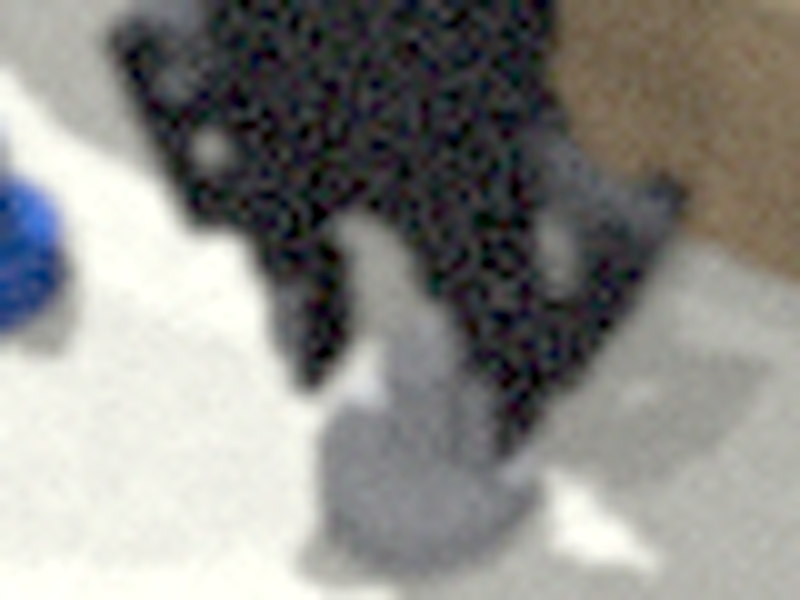

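step_arm --steps '[[[0,0,-0.01,0,0,0,0.04],[0,0,-0.02,0,0,0,0.04],[0,0,-0.02,0,0,0,0.04],[0,0,-0.02,0,0,0,0.04],[0,0,-0.01,0,0,0,0.04],[0,0,0,0,0,0,0.04]]]'

```text
t: 14.73
tool_pos: [0.5503, -0.1276, 0.0775]
eef_rot: [3.138, 0.001, 1.75]
force: [0.8, -0.2, 0.8]
grip_width: 0.464
```

```bash
python3 -c "
from v import *
s=sense();p=[.5488,-.1272]
dr('scene',270,255,80,60,10,'x5.png',[((p[0],p[1],.018),.026),((p[0],p[1],.052),.009)])
crop('scene',270,215,80,60,10,'x5b.png')
go(.546,-.268,.02)
"
```

```text
t 14.8333 pos [ 0.5489 -0.127   0.075 ] rot [ 3.1412e+00 -1.0000e-04  1.7509e+00] grip 0.468 F [-0.29  0.2  -1.39]
tool delta [-0.1382 -0.0281  0.055 ]
```

View pics/x5.png

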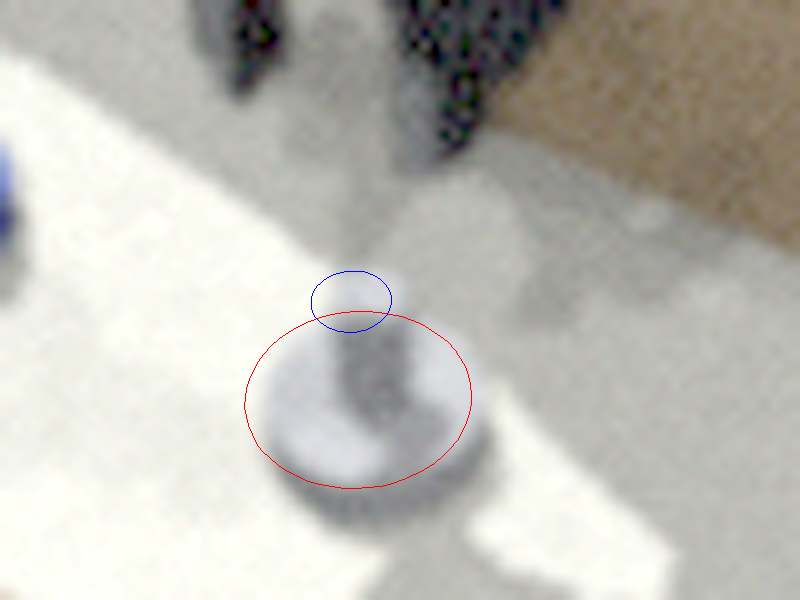

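View pics/x5b.png

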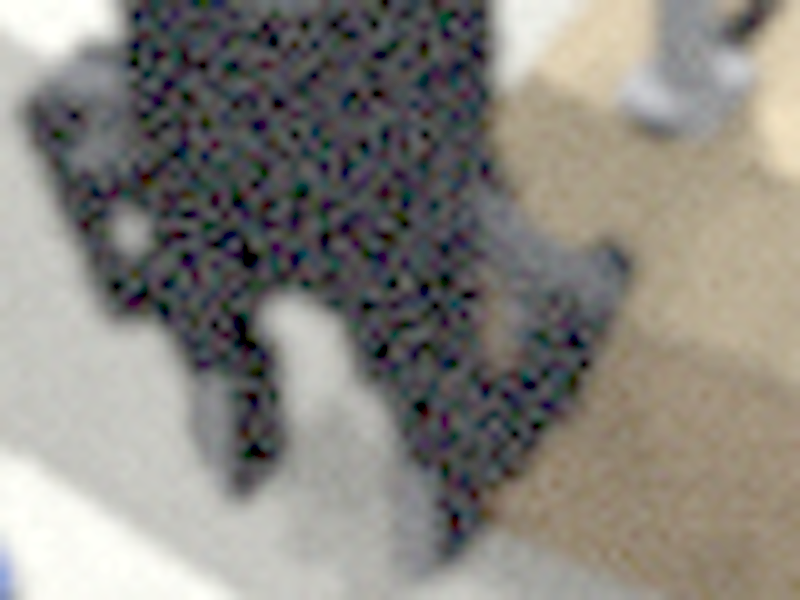

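```bash
python3 -c "
from v import *
crop('scene',290,275,40,38,18,'x6.png',.9)
go(.5488,-.1272,-.003)
"
```

```text
t 14.8833 pos [ 0.5484 -0.1269  0.0744] rot [-3.1407e+00 -4.0000e-04  1.7508e+00] grip 0.468 F [0.34 0.46 0.29]
tool delta [-0.0004  0.0004  0.0774]
```

View pics/x6.png

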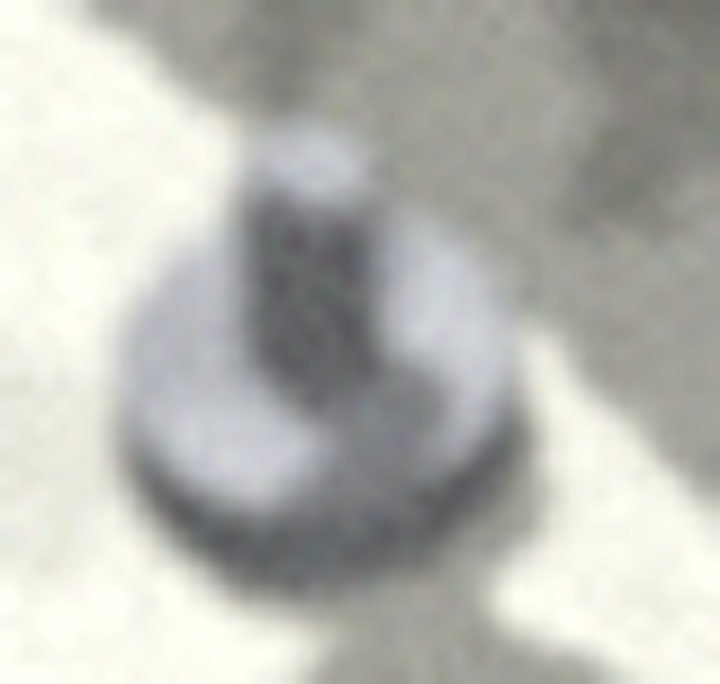

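```bash
python3 -c "
from v import *
c=camera('scene')
f=lambda x,y:(x/18+290-.47,y/18+275-.47)
print(plane(c,f(311,165),.052),plane(c,f(317,357),.018))
print(proj(c,np.array([.551,-.125,.052])))
go(.551,-.125,-.003)
"
```

```text
[ 0.5506475  -0.12198338  0.052     ] [ 0.55202573 -0.12459948  0.018     ]
[306.01508468 284.56168367]
t 14.9333 pos [ 0.5482 -0.1269  0.0741] rot [-3.1400e+00 -6.0000e-04  1.7508e+00] grip 0.468 F [1.03 0.11 0.48]
tool delta [0.0013 0.0032 0.077 ]
```

step_arm --steps '[[[0.0025,0.003,0.01,0,0,0,0.04],[0,0,0.015,0,0,0,0.04],[0,0,0.02,0,0,0,0.04],[0,0,0.02,0,0,0,0.04],[0,0,0.012,0,0,0,0.04],[0,0,0,0,0,0,0.04],[0,0,0,0,0,0,0.03],[0,0,0,0,0,0,0.022]]]' --squeeze 100

```text
t: 15.6
tool_pos: [0.5514, -0.1243, -0.002]
eef_rot: [-3.141, 0.0, 1.75]
force: [-0.9, -0.3, -0.2]
grip_width: 0.26
```

```bash
python3 -c "
from v import *
crop('scene',270,255,80,60,10,'x7.png',.7)
go(.551,-.125,-.004)
"
```

```text
t 15.65 pos [ 0.5515 -0.1244 -0.0016] rot [3.1415e+00 2.0000e-04 1.7504e+00] grip 0.26 F [-1.08 -1.12 -0.05]
tool delta [-0.0005 -0.0006  0.0024]
```

View pics/x7.png

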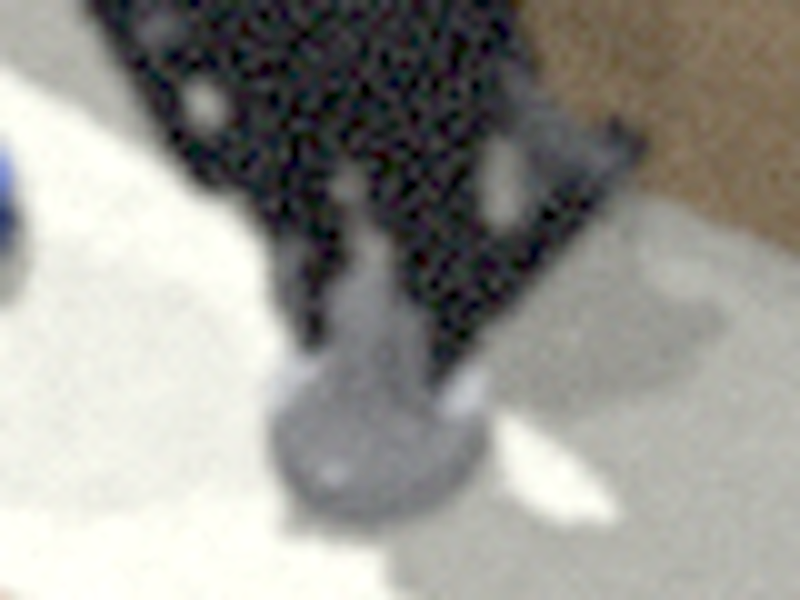

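step_arm --steps '[[[0,0,0.001,0,0,0,0.016],[0,0,0,0,0,0,0.012],[0,0,0,0,0,0,0.008],[0,0,0,0,0,0,0.008],[0,0,0,0,0,0,0.008]]]' --squeeze 100

```text
t: 16.07
tool_pos: [0.5515, -0.1243, -0.0014]
eef_rot: [3.14, 0.0, 1.75]
force: [-4.0, 1.1, 10.3]
grip_width: 0.171
```

```bash
python3 -c "
from v import *
s=sense();print(s['tool_pos'])
dr('scene',270,255,80,60,10,'x8.png',[((.5513,-.1235,.018),.026),((.5513,-.1235,.052),.009)])
go(.5472,-.2683,-.003)
"
```

```text
[ 0.55151328 -0.12432954 -0.00144383]
t 16.1167 pos [ 0.5515 -0.1244 -0.0014] rot [3.1403e+00 2.0000e-04 1.7504e+00] grip 0.166 F [-4.1   0.43 10.03]
tool delta [-0.1408 -0.03    0.0016]
```

View pics/x8.png

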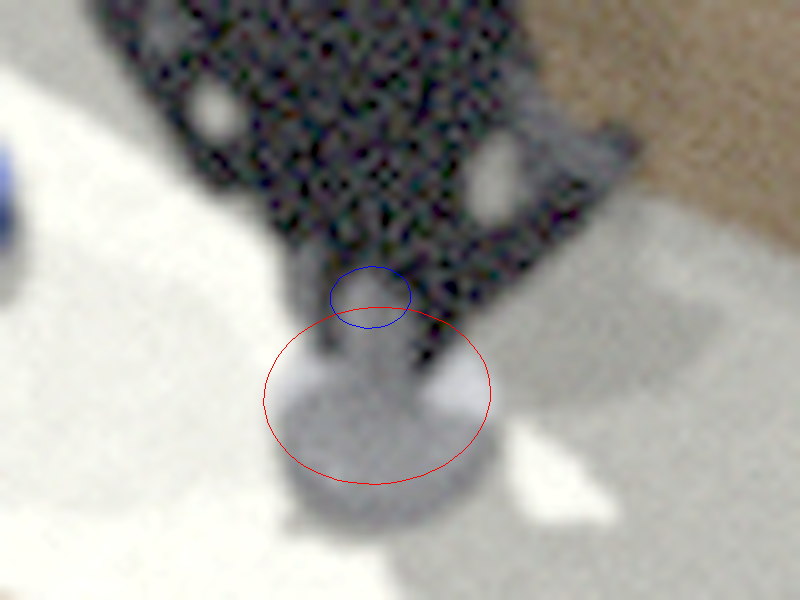

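step_arm --steps '[[[0,0,-0.01,0,0,0,0.008],[0,0,-0.015,0,0,0,0.008],[0,0,-0.015,0,0,0,0.008],[0,0,-0.015,0,0,0,0.008],[0,0,-0.015,0,0,0,0.008],[0,0,-0.01,0,0,0,0.008],[-0.006,-0.0013,0,0,0,0,0.008],[-0.012,-0.0027,0,0,0,0,0.008],[-0.014,-0.0031,0,0,0,0,0.008],[-0.014,-0.0031,0,0,0,0,0.008],[-0.014,-0.0031,0,0,0,0,0.008],[-0.014,-0.0031,0,0,0,0,0.008]]]'

```text
t: 17.12
tool_pos: [0.5474, -0.2019, 0.076]
eef_rot: [-3.14, -0.0, 1.75]
force: [0.2, -0.1, -3.3]
grip_width: 0.169
```

step_arm --steps '[[[-0.014,-0.0031,0,0,0,0,0.008],[-0.014,-0.0031,0,0,0,0,0.008],[-0.014,-0.0031,0,0,0,0,0.008],[-0.012,-0.0027,0,0,0,0,0.008],[-0.008,-0.0018,0,0,0,0,0.008],[-0.0049,-0.0011,0.005,0,0,0,0.008],[0,0,0.008,0,0,0,0.008],[0,0,0.008,0,0,0,0.008],[0,0,0,0,0,0,0.008],[0,0,0,0,0,0,0.008]]]'

```text
t: 17.95
tool_pos: [0.5454, -0.2671, 0.0551]
eef_rot: [-3.14, -0.002, 1.752]
force: [0.6, 0.2, -2.5]
grip_width: 0.166
```

```bash
python3 -c "
from v import *
s=sense();p=s['tool_pos'];z=p[2]+.0025
dr('scene',210,265,80,60,10,'y1.png',[((.5472,-.2674,z+.018),.026),((.5472,-.2674,.034),.028)])
go(.5459,-.2685,.02)
"
```

```text
t 18.0 pos [ 0.5458 -0.2674  0.0557] rot [-3.1409e+00 -8.0000e-04  1.7517e+00] grip 0.162 F [-0.12 -0.2  -2.85]
tool delta [-0.0011 -0.      0.0357]
```

View pics/y1.png

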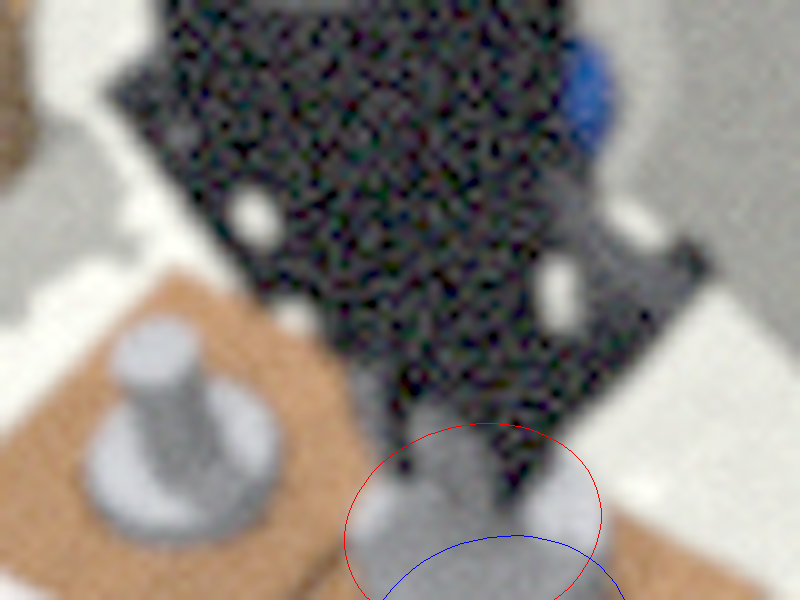

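step_arm --steps '[[[-0.001,-0.0008,0.006,0,0,0,0.008],[0,0,0.008,0,0,0,0.008],[0,0,0.006,0,0,0,0.008],[0,0,0,0,0,0,0.008],[0,0,0,0,0,0,0.008]]]'

```text
t: 18.42
tool_pos: [0.5448, -0.2693, 0.0355]
eef_rot: [-3.141, -0.001, 1.751]
force: [0.8, -0.6, -3.6]
grip_width: 0.163
```

```bash
python3 -c "
from v import *
s=sense();p=s['tool_pos'];z=p[2]+.0025
dr('scene',210,285,80,60,10,'y2.png',[((.5472,-.2674,z+.018),.026),((.5472,-.2674,.034),.028)])
go(.5459,-.2685,.02)
"
```

```text
t 18.4667 pos [ 0.5451 -0.2696  0.0359] rot [-3.1412e+00 -1.0000e-04  1.7506e+00] grip 0.167 F [ 0.23 -0.84 -3.23]
tool delta [0.0009 0.001  0.0159]
```

View pics/y2.png

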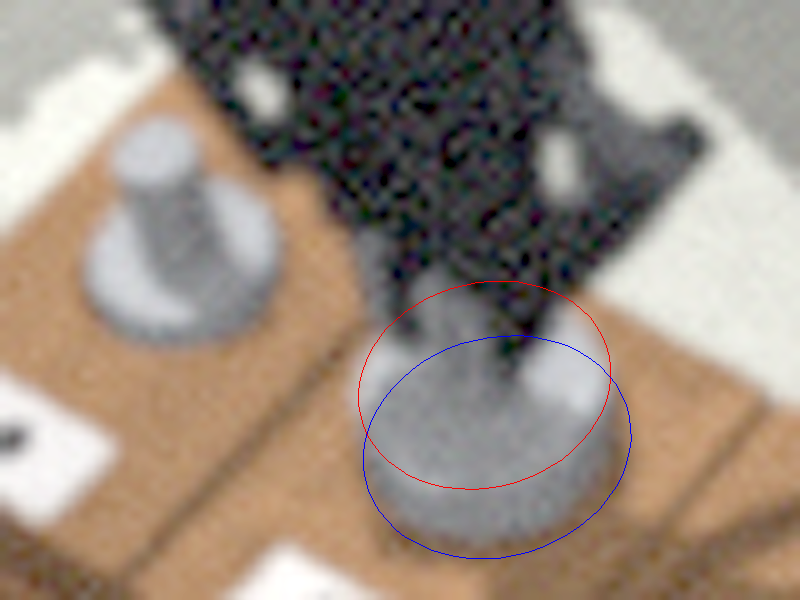

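step_arm --steps '[[[0.0008,0.0008,0.002,0,0,0,0.008],[0,0,0.003,0,0,0,0.008],[0,0,0.002,0,0,0,0.008],[0,0,0,0,0,0,0.008]]]'

```text
t: 18.8
tool_pos: [0.5456, -0.2684, 0.0286]
eef_rot: [-3.141, -0.0, 1.751]
force: [-0.1, 0.0, -3.2]
grip_width: 0.166
```

step_arm --steps '[[[0,0,0.002,0,0,0,0.008],[0,0,0.002,0,0,0,0.008],[0,0,0,0,0,0,0.008]]]'

```text
t: 19.05
tool_pos: [0.5456, -0.2685, 0.0247]
eef_rot: [-3.141, -0.0, 1.751]
force: [-0.4, -0.3, -3.1]
grip_width: 0.164
```

step_arm --steps '[[[0,0,0.002,0,0,0,0.008],[0,0,0.002,0,0,0,0.008],[0,0,0,0,0,0,0.008]]]'

```text
t: 19.3
tool_pos: [0.5457, -0.2686, 0.0208]
eef_rot: [-3.141, -0.0, 1.751]
force: [-0.3, 0.7, -2.2]
grip_width: 0.166
```

step_arm --steps '[[[0,0,0.0015,0,0,0,0.008],[0,0,0,0,0,0,0.008]]]'

```text
t: 19.47
tool_pos: [0.5458, -0.2686, 0.0206]
eef_rot: [3.141, -0.0, 1.75]
force: [-3.0, 1.7, 9.9]
grip_width: 0.164
```

Floor contact came at TCP z ≈ 0.0206, as expected. I'll release and lift.

step_arm --steps '[[[0,0,-0.001,0,0,0,0.015],[0,0,0,0,0,0,0.03],[0,0,0,0,0,0,0.04],[0,0,0,0,0,0,0.04],[0,0,0,0,0,0,0.04],[0,0,-0.01,0,0,0,0.04],[0,0,-0.02,0,0,0,0.04],[0,0,-0.025,0,0,0,0.04],[0,0,-0.025,0,0,0,0.04],[0,0,-0.025,0,0,0,0.04],[0,0,-0.025,0,0,0,0.04]]]'

```text
t: 20.38
tool_pos: [0.5456, -0.2687, 0.1526]
eef_rot: [3.141, 0.0, 1.75]
force: [-0.4, 0.1, 0.3]
grip_width: 0.47
```

```bash
python3 -c "
from v import *
dr('scene',190,265,80,60,10,'y3.png',[((.5472,-.2674,.040),.026),((.5472,-.2674,.034),.028)])
dr('scene',220,285,80,60,10,'y3.png',[((.5472,-.2674,.040),.026),((.5472,-.2674,.034),.028)])
go(.478,.161,.25)
"
```

```text
t 20.4833 pos [ 0.5478 -0.2701  0.1555] rot [3.1356 0.0041 1.7502] grip 0.467 F [ 0.47 -0.32  0.99]
tool delta [ 0.4363  0.0088 -0.0962]
```

View pics/y3.png

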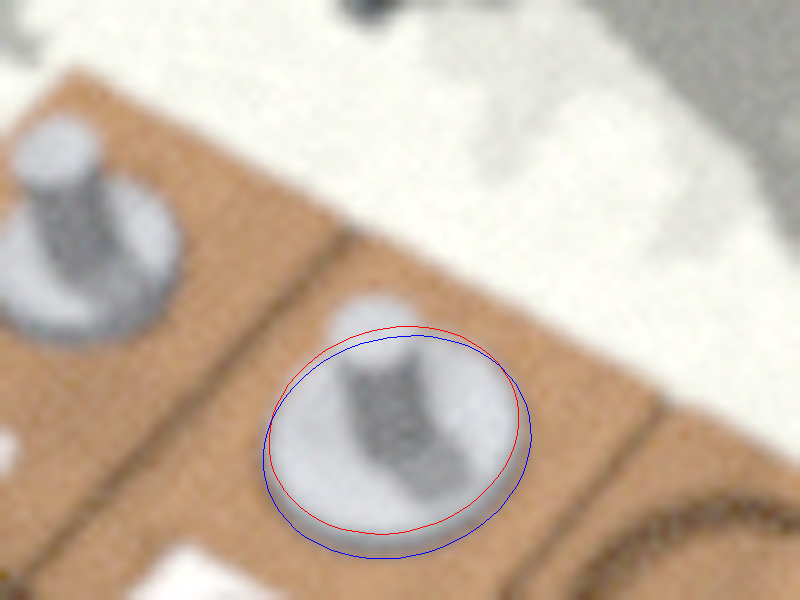

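The weight is seated in the middle well, upright and matching the drawn outline. Next is the handle.

step_arm --steps '[[[0,0,-0.025,0,0,0,0.05],[0.01,0,-0.025,0,0,0,0.05],[0.02,0,-0.01,0,0,0,0.05],[0.03,0,0,0,0,0,0.05],[0.03,0,0,0,0,0,0.05],[0.03,0.001,0,0,0,0,0.05],[0.03,0.001,0,0,0,0,0.05],[0.03,0.001,0,0,0,0,0.05],[0.03,0.001,0,0,0,0,0.05],[0.03,0.001,0,0,0,0,0.05],[0.03,0.001,0,0,0,0,0.05],[0.03,0.001,0,0,0,0,0.05]]]'

```text
t: 21.48
tool_pos: [0.4984, 0.0291, 0.2108]
eef_rot: [3.142, -0.0, 1.75]
force: [-0.0, 0.3, 0.2]
grip_width: 0.585
```

step_arm --steps '[[[0.03,0.001,0,0,0,0,0.05],[0.03,0.001,0,0,0,0,0.05],[0.03,0,0,0,0,0,0.05],[0.025,0,0,0,0,0,0.05],[0.015,0,0,0,0,0,0.05],[0.006,0,0,0,0,0,0.05],[0,0,0,0,0,0,0.05],[0,0,0,0,0,0,0.05],[0,0,0,0,0,0,0.05]]]'

```text
t: 22.23
tool_pos: [0.477, 0.1603, 0.2107]
eef_rot: [3.142, 0.001, 1.749]
force: [0.2, -0.2, 0.9]
grip_width: 0.59
```

```bash
python3 -c "
from v import *
go(.478,.161,.16)
crop('scene',310,140,100,75,8,'h1.png',.7)
crop('top',370,200,66,50,12,'h1t.png',.7)
"
```

```text
t 22.2333 pos [0.477  0.1603 0.2107] rot [3.1415e+00 6.0000e-04 1.7486e+00] grip 0.59 F [ 0.22 -0.18  0.85]
tool delta [0.0005 0.0011 0.0507]
```

View pics/h1.png

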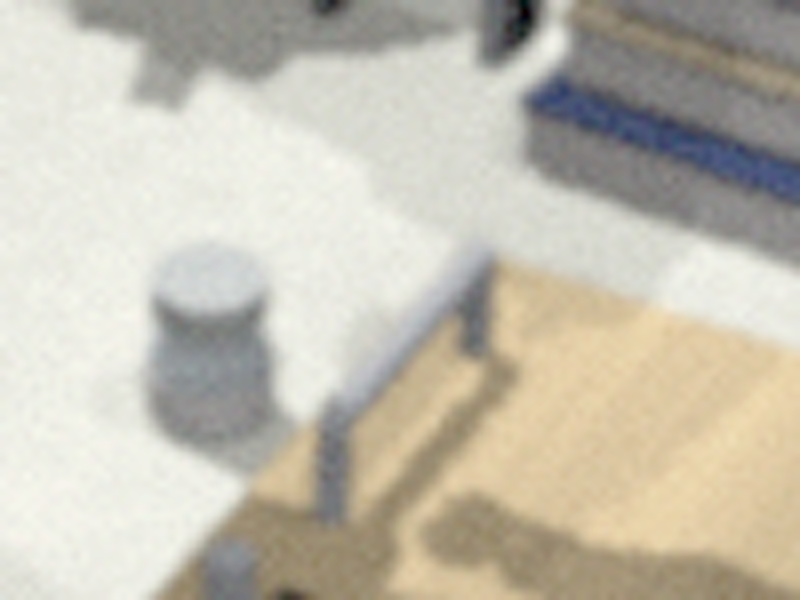

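View pics/h1t.png

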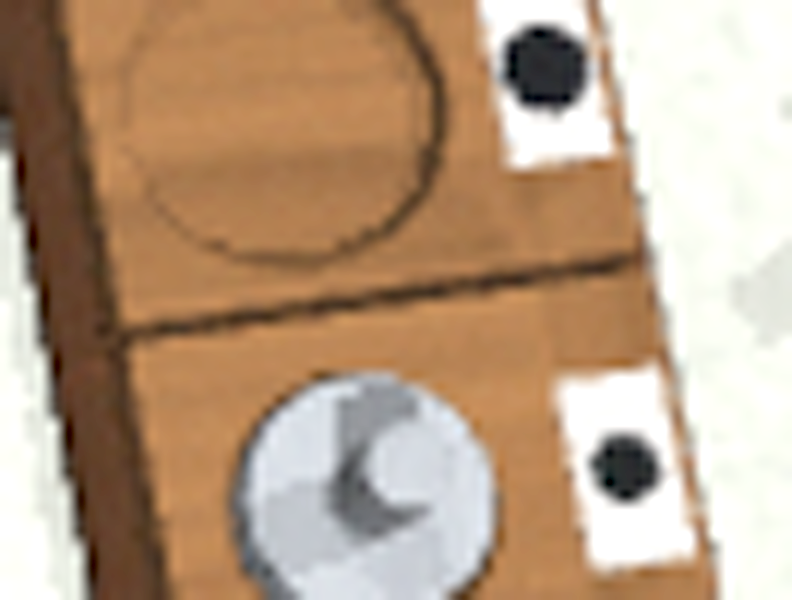

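step_arm --steps '[[[0.0005,0.001,0.015,0,0,0,0.05],[0,0,0.015,0,0,0,0.05],[0,0,0.015,0,0,0,0.05],[0,0,0.015,0,0,0,0.05],[0,0,0.014,0,0,0,0.05],[0,0,0,0,0,0,0.05],[0,0,0,0,0,0,0.05]]]'

```text
t: 22.92
tool_pos: [0.4775, 0.1617, 0.1365]
eef_rot: [-3.14, 0.001, 1.749]
force: [-0.5, -0.1, 0.3]
grip_width: 0.586
```

```bash
python3 -c "
from v import *
go(.478,.161,.103)
crop('scene',310,140,100,75,8,'h2.png',.5)
"
```

```text
t 22.9167 pos [0.4775 0.1617 0.1365] rot [-3.1404e+00  6.0000e-04  1.7492e+00] grip 0.586 F [-0.52 -0.05  0.26]
tool delta [-0.0007  0.0004  0.0335]
```

View pics/h2.png

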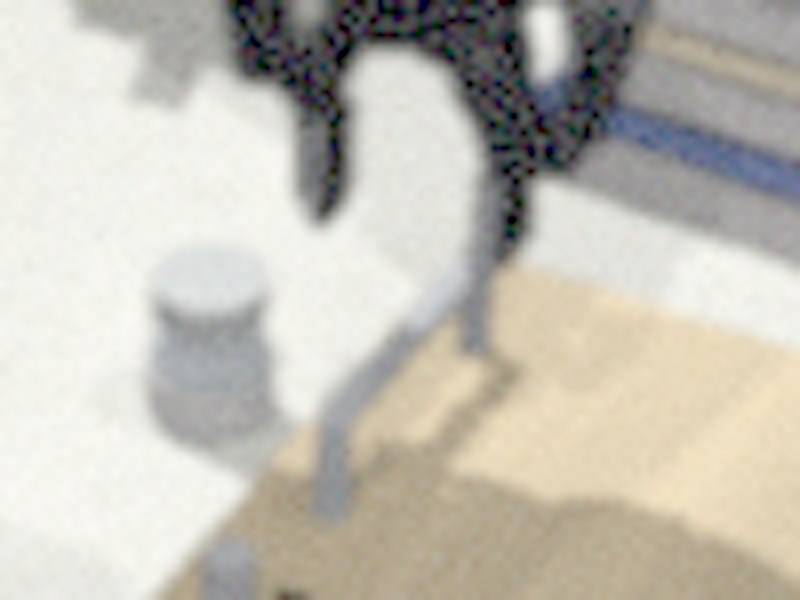

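step_arm --steps '[[[-0.0005,0.0004,0.012,0,0,0,0.05],[0,0,0.012,0,0,0,0.05],[0,0,0.012,0,0,0,0.05],[0,0,0.008,0,0,0,0.05],[0,0,0,0,0,0,0.05],[0,0,0,0,0,0,0.05]]]'

```text
t: 23.47
tool_pos: [0.4784, 0.1621, 0.0931]
eef_rot: [3.141, -0.0, 1.75]
force: [0.5, -0.3, 0.8]
grip_width: 0.584
```

```bash
python3 -c "
from v import *
go(.478,.161,.09)
crop('scene',310,140,100,75,8,'h3.png',.5)
"
```

```text
t 23.4667 pos [0.4784 0.1621 0.0931] rot [ 3.1414 -0.      1.7503] grip 0.584 F [ 0.54 -0.35  0.77]
tool delta [-0.001  -0.0005  0.0031]
```

View pics/h3.png

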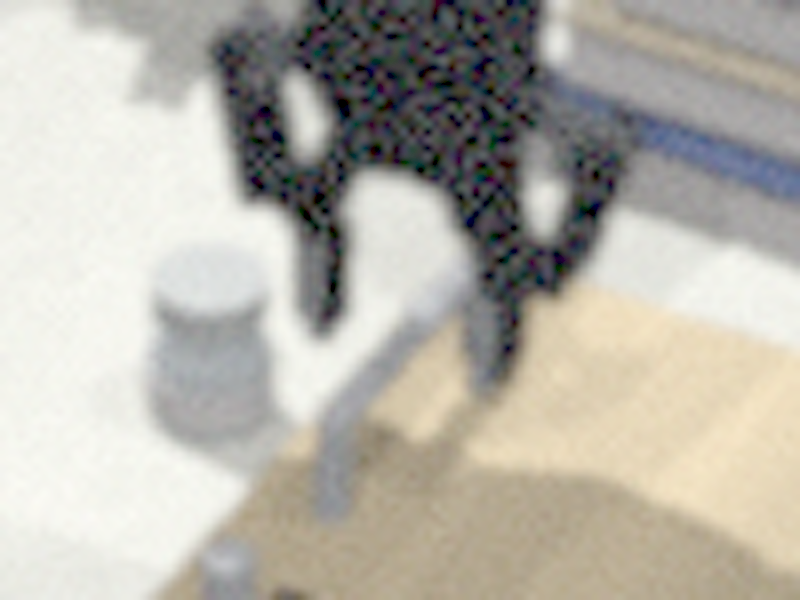

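step_arm --steps '[[[0,0,0,0,0,0,0.035],[0,0,0,0,0,0,0.02],[0,0,0,0,0,0,0.01],[0,0,0,0,0,0,0.004],[0,0,0,0,0,0,0.004],[0,0,0,0,0,0,0.004],[0,0,0,0,0,0,0.004]]]' --squeeze 50

```text
t: 24.1
tool_pos: [0.4764, 0.1619, 0.093]
eef_rot: [-3.139, -0.0, 1.751]
force: [-6.4, -1.3, 8.8]
grip_width: 0.112
```

```bash
python3 -c "
from v import *
go(.478,.161,.09)
crop('scene',310,140,100,75,8,'h4.png',.5)
"
```

```text
t 24.1 pos [0.4764 0.1619 0.093 ] rot [-3.1389e+00 -3.0000e-04  1.7506e+00] grip 0.112 F [-6.37 -1.32  8.8 ]
tool delta [-0.0012  0.0014  0.003 ]
```

View pics/h4.png

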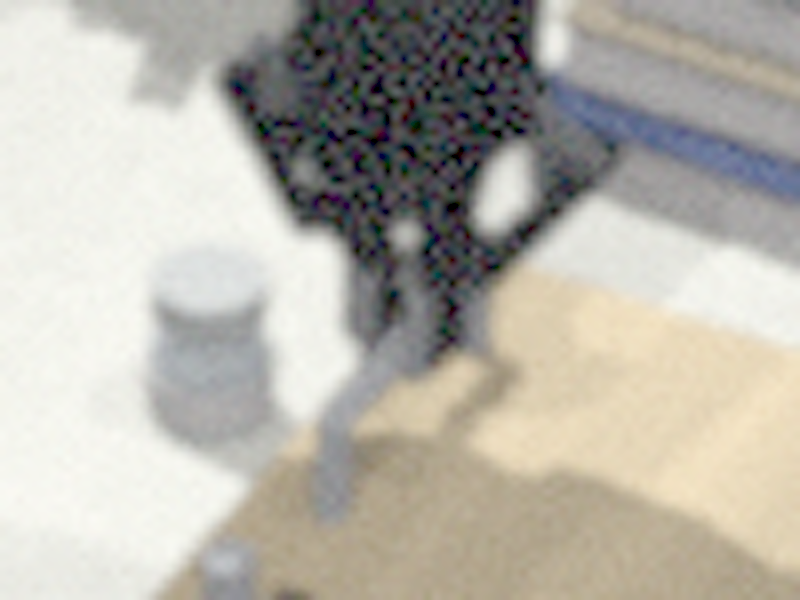

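step_arm --steps '[[[0,-0.001,-0.001,0,0,0,0.004],[0,0.0003,-0.0015,0,0,0,0.004],[0,0.0003,-0.0015,0,0,0,0.004],[0,0,0,0,0,0,0.004]]]'

```text
t: 24.48
tool_pos: [0.4772, 0.1621, 0.0966]
eef_rot: [-3.141, 0.0, 1.751]
force: [-1.6, 0.0, -3.0]
grip_width: 0.11
```

step_arm --steps '[[[0,0.0003,-0.0015,0,0,0,0.004],[0,0,0,0,0,0,0.004],[0,0,0,0,0,0,0.004]]]'

```text
t: 24.73
tool_pos: [0.4773, 0.162, 0.0973]
eef_rot: [-3.14, 0.0, 1.751]
force: [0.6, 1.4, -16.7]
grip_width: 0.113
```

step_arm --steps '[[[0,0.0003,-0.0015,0,0,0,0.004],[0,0,0,0,0,0,0.004],[0,0,0,0,0,0,0.004]]]'

```text
t: 24.98
tool_pos: [0.4773, 0.162, 0.0977]
eef_rot: [-3.139, 0.001, 1.751]
force: [4.4, 1.8, -33.8]
grip_width: 0.114
```

```bash
python3 -c "
from v import *
go(.478,.161,.09)
crop('scene',310,140,100,75,8,'h5.png',.5)
"
```

```text
t 24.9833 pos [0.4773 0.162  0.0977] rot [-3.1389e+00  1.1000e-03  1.7510e+00] grip 0.114 F [  4.44   1.77 -33.82]
tool delta [-0.0011  0.0005  0.0077]
```

View pics/h5.png

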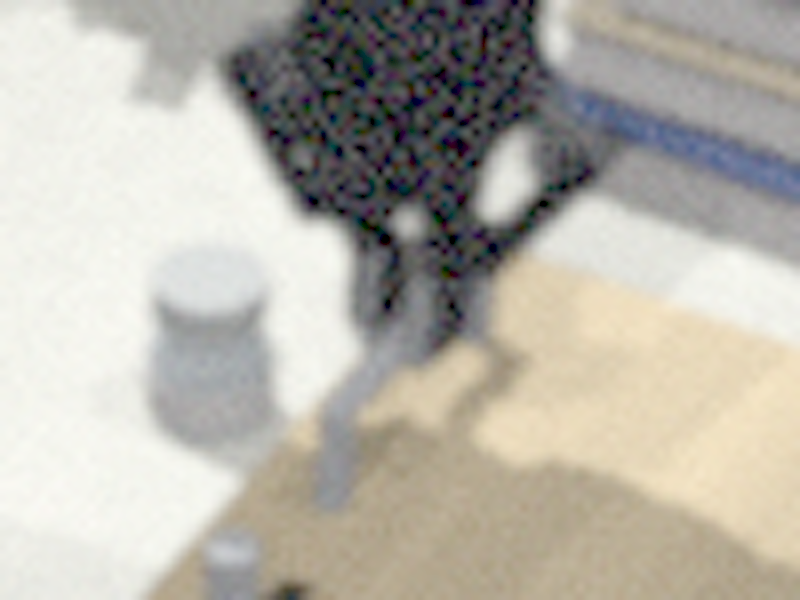

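The lid is caught: it stopped hard after about 4 mm at 34 N. I'll lower it, release, and go to the catch.

step_arm --steps '[[[0,0,0.003,0,0,0,0.004],[0,-0.0005,0.003,0,0,0,0.004],[0,0,0,0,0,0,0.02],[0,0,0,0,0,0,0.04],[0,0,0,0,0,0,0.04],[0,0,-0.01,0,0,0,0.04],[0,0,-0.02,0,0,0,0.04],[0,0,-0.02,0,0,0,0.04],[0,0,-0.02,0,0,0,0.04],[0,0,-0.01,0,0,0,0.04]]]'

```text
t: 25.87
tool_pos: [0.4796, 0.1624, 0.1766]
eef_rot: [3.137, -0.001, 1.75]
force: [-0.2, -0.8, 0.2]
grip_width: 0.467
```

step_arm --steps '[[[-0.01,0.0006,0,0,0,0,0.04],[-0.02,0.0014,0,0,0,0,0.04],[-0.02,0.0014,0,0,0,0,0.04],[-0.02,0.0014,0,0,0,0,0.04],[-0.02,0.0014,0,0,0,0,0.04],[-0.02,0.0014,0,0,0,0,0.04],[-0.014,0.001,0,0,0,0,0.04],[-0.0076,0,0,0,0,0,0.04],[0,0,0,0,0,0,0.04],[0,0,0,0,0,0,0.04]]]'

```text
t: 26.7
tool_pos: [0.5097, 0.0342, 0.1734]
eef_rot: [-3.142, -0.0, 1.75]
force: [0.2, -0.5, 0.8]
grip_width: 0.467
```

```bash
python3 -c "
from v import *
go(.5097,.034,.14)
crop('scene',300,150,100,75,8,'k1.png',.6)
"
```

```text
t 26.7 pos [0.5097 0.0342 0.1734] rot [-3.1415e+00 -2.0000e-04  1.7499e+00] grip 0.467 F [ 0.19 -0.54  0.82]
tool delta [-0.0002 -0.0001  0.0334]
```

View pics/k1.png

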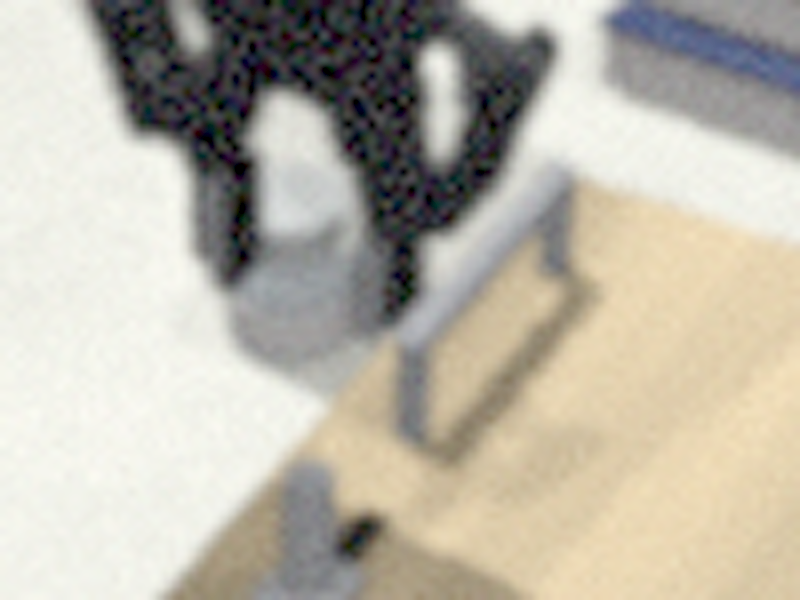

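step_arm --steps '[[[0,0,0.012,0,0,0,0.04],[0,0,0.012,0,0,0,0.04],[0,0,0.012,0,0,0,0.04],[0,0,0.012,0,0,0,0.04],[0,0,0,0,0,0,0.04],[0,0,0,0,0,0,0.04]]]'

```text
t: 27.25
tool_pos: [0.5093, 0.0352, 0.1253]
eef_rot: [-3.14, -0.0, 1.752]
force: [-0.7, -0.0, 0.7]
grip_width: 0.466
```

```bash
python3 -c "
from v import *
go(.5097,.034,.102)
crop('scene',300,170,100,75,8,'k2.png',.6)
"
```

```text
t 27.25 pos [0.5093 0.0352 0.1253] rot [-3.1403e+00 -3.0000e-04  1.7521e+00] grip 0.466 F [-0.67 -0.01  0.71]
tool delta [-0.0012  0.0002  0.0233]
```

View pics/k2.png

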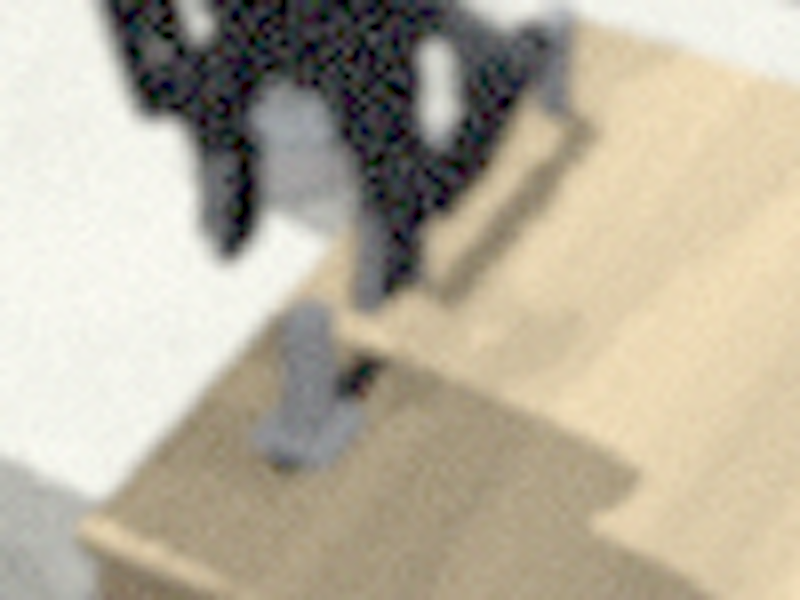

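step_arm --steps '[[[0,0,0.01,0,0,0,0.04],[0,0,0.01,0,0,0,0.04],[0,0,0.008,0,0,0,0.04],[0,0,0,0,0,0,0.04],[0,0,0,0,0,0,0.028],[0,0,0,0,0,0,0.018],[0,0,0,0,0,0,0.01],[0,0,0,0,0,0,0.008],[0,0,0,0,0,0,0.008],[0,0,0,0,0,0,0.008]]]' --squeeze 40

```text
t: 28.13
tool_pos: [0.5095, 0.034, 0.0978]
eef_rot: [-3.141, -0.0, 1.75]
force: [-2.9, -0.5, 3.8]
grip_width: 0.16
```

```bash
python3 -c "
from v import *
go(.5097,.034,.102)
crop('scene',300,170,100,75,8,'k3.png',.6)
"
```

```text
t 28.1333 pos [0.5095 0.034  0.0978] rot [-3.1413 -0.      1.7505] grip 0.16 F [-2.93 -0.5   3.75]
tool delta [-0.0001  0.0002 -0.0042]
```

View pics/k3.png

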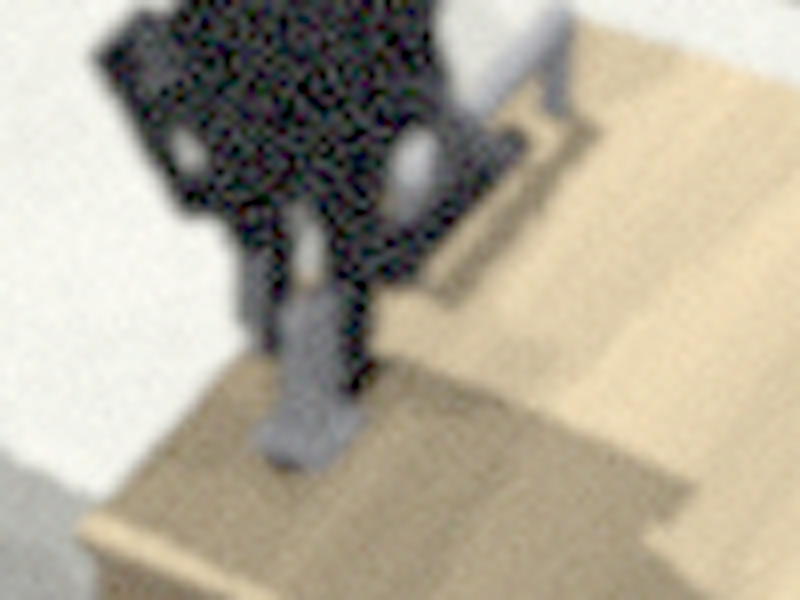

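step_arm --steps '[[[0.003,0,0,0,0,0,0.008],[0.003,0,0,0,0,0,0.008],[0.003,0,0,0,0,0,0.008],[0.003,0,0,0,0,0,0.008],[0.003,0,0,0,0,0,0.008],[0.003,0,0,0,0,0,0.008],[0.003,0,0,0,0,0,0.008],[0.003,0,0,0,0,0,0.008],[0.003,0,0,0,0,0,0.008],[0.002,0,0,0,0,0,0.008],[0,0,0,0,0,0,0.008]]]'

```text
t: 29.1
tool_pos: [0.5045, 0.0623, 0.0978]
eef_rot: [3.142, 0.001, 1.75]
force: [-3.5, -3.3, 4.9]
grip_width: 0.164
```

step_arm --steps '[[[0.001,0,0,0,0,0,0.008],[0.0015,0,0,0,0,0,0.008],[0,0,0,0,0,0,0.008]]]'

```text
t: 29.35
tool_pos: [0.5045, 0.0626, 0.0978]
eef_rot: [3.141, 0.003, 1.749]
force: [-1.3, -11.6, 4.4]
grip_width: 0.161
```

```bash
python3 -c "
from v import *
go(.5097-.0053,.034+.0295,.102)
crop('scene',300,170,100,75,8,'k4.png',.6)
"
```

```text
t 29.35 pos [0.5045 0.0626 0.0978] rot [3.1413e+00 3.0000e-03 1.7486e+00] grip 0.161 F [ -1.26 -11.56   4.37]
tool delta [ 0.0008  0.0001 -0.0042]
```

View pics/k4.png

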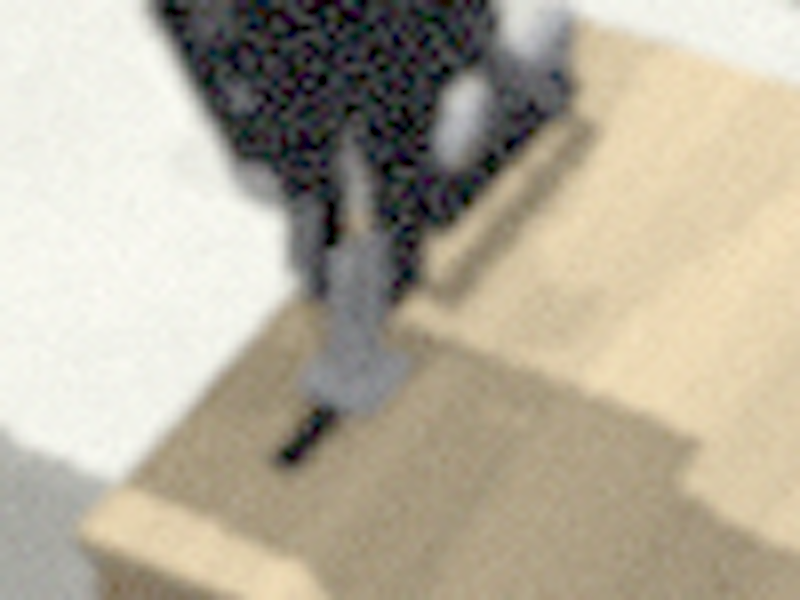

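step_arm --steps '[[[0,0,0,0,0,0,0.02],[0,0,0,0,0,0,0.035],[0,0,0,0,0,0,0.04],[0,0,-0.01,0,0,0,0.04],[0,0,-0.02,0,0,0,0.04],[0,0,-0.02,0,0,0,0.04],[0,0,-0.015,0,0,0,0.04],[0,0,-0.005,0,0,0,0.04]]]'

```text
t: 30.07
tool_pos: [0.5055, 0.0656, 0.1703]
eef_rot: [3.138, -0.0, 1.751]
force: [1.0, -0.5, -0.3]
grip_width: 0.469
```

step_arm --steps '[[[0.01,-0.001,0,0,0,0,0.05],[0.02,-0.0016,0,0,0,0,0.05],[0.02,-0.0016,0,0,0,0,0.05],[0.02,-0.0016,0,0,0,0,0.05],[0.02,-0.0016,0,0,0,0,0.05],[0.0095,-0.001,0,0,0,0,0.05],[0,0,0,0,0,0,0.05],[0,0,0,0,0,0,0.05]]]'

```text
t: 30.73
tool_pos: [0.4777, 0.1616, 0.1671]
eef_rot: [-3.141, 0.001, 1.752]
force: [0.5, -1.2, 0.1]
grip_width: 0.585
```

```bash
python3 -c "
from v import *
go(.4775,.162,.092)
crop('scene',310,140,100,75,8,'m1.png',.5)
"
```

```text
t 30.7333 pos [0.4777 0.1616 0.1671] rot [-3.1407e+00  6.0000e-04  1.7519e+00] grip 0.585 F [ 0.52 -1.19  0.06]
tool delta [ 0.0005 -0.      0.0751]
```

View pics/m1.png

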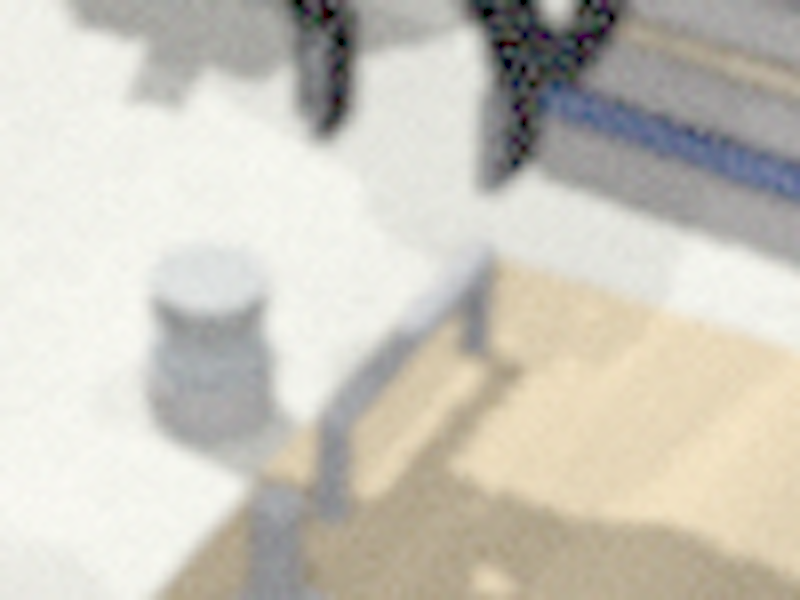

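step_arm --steps '[[[0,-0.0012,0.015,0,0,0,0.05],[0,0,0.015,0,0,0,0.05],[0,0,0.015,0,0,0,0.05],[0,0,0.015,0,0,0,0.05],[0,0,0.014,0,0,0,0.05],[0,0,0,0,0,0,0.05],[0,0,0,0,0,0,0.035],[0,0,0,0,0,0,0.02],[0,0,0,0,0,0,0.01],[0,0,0,0,0,0,0.004],[0,0,0,0,0,0,0.004],[0,0,0,0,0,0,0.004]]]' --squeeze 50

```text
t: 31.78
tool_pos: [0.4767, 0.1609, 0.0946]
eef_rot: [3.142, -0.0, 1.75]
force: [-2.6, -2.2, 6.1]
grip_width: 0.114
```

step_arm --steps '[[[0,0,0,0,0,0,0.004],[0,0.0004,-0.002,0,0,0,0.004],[0,0.0004,-0.002,0,0,0,0.004],[0,0.0004,-0.002,0,0,0,0.004],[0,0.0004,-0.002,0,0,0,0.004],[0,0,0,0,0,0,0.004]]]'

```text
t: 32.28
tool_pos: [0.4783, 0.1612, 0.1019]
eef_rot: [-3.141, 0.0, 1.75]
force: [-2.0, -3.4, -4.1]
grip_width: 0.115
```

The lid is free now (about 4 N). I'll lift along the hinge arc.

step_arm --steps '[[[0,0.002,-0.0063,0,0,0,0.004],[0,0.002,-0.0063,0,0,0,0.004],[0,0.0024,-0.0062,0,0,0,0.004],[0,0.0024,-0.0062,0,0,0,0.004],[0,0.0028,-0.006,0,0,0,0.004],[0,0.0028,-0.006,0,0,0,0.004],[0,0.0031,-0.0058,0,0,0,0.004],[0,0.0032,-0.0058,0,0,0,0.004],[0,0,0,0,0,0,0.004]]]'

```text
t: 33.03
tool_pos: [0.4983, 0.1648, 0.1515]
eef_rot: [-3.14, 0.0, 1.75]
force: [-6.0, -5.1, 0.9]
grip_width: 0.114
```

```bash
python3 -c "
from v import *
go(.478,.161,.09)
crop('scene',310,90,133,100,6,'m2.png',.5)
"
```

```text
t 33.0333 pos [0.4983 0.1648 0.1515] rot [-3.1401e+00  1.0000e-04  1.7503e+00] grip 0.114 F [-5.98 -5.15  0.9 ]
tool delta [-0.0001 -0.0206  0.0615]
```

View pics/m2.png

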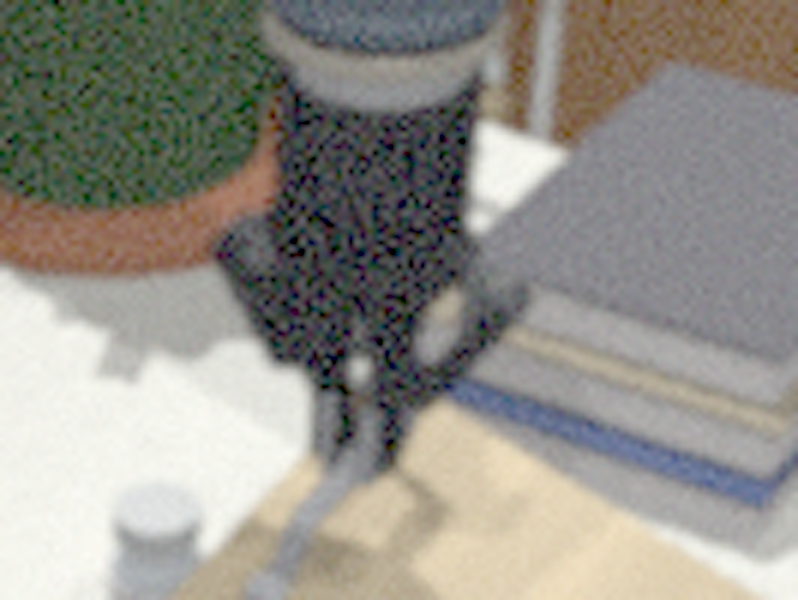

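step_arm --steps '[[[0,0.0034,-0.0057,0,0,0,0.004],[0,0.0034,-0.0057,0,0,0,0.004],[0,0.0038,-0.0054,0,0,0,0.004],[0,0.0038,-0.0054,0,0,0,0.004],[0,0.0042,-0.0051,0,0,0,0.004],[0,0.0042,-0.0051,0,0,0,0.004],[0,0.0045,-0.0048,0,0,0,0.004],[0,0.0045,-0.0048,0,0,0,0.004],[0,0,0,0,0,0,0.004]]]'

```text
t: 33.83
tool_pos: [0.5296, 0.1704, 0.1937]
eef_rot: [-3.14, 0.0, 1.75]
force: [-8.4, -5.5, 3.7]
grip_width: 0.113
```

step_arm --steps '[[[0,0.0048,-0.0045,0,0,0,0.004],[0,0.0048,-0.0045,0,0,0,0.004],[0,0.0051,-0.0042,0,0,0,0.004],[0,0.0051,-0.0042,0,0,0,0.004],[0,0,0,0,0,0,0.004],[0,0,0,0,0,0,0.004],[0,0,0,0,0,0,0.004],[0,0,0,0,0,0,0.004]]]'

```text
t: 34.5
tool_pos: [0.5481, 0.1737, 0.2109]
eef_rot: [-3.139, 0.0, 1.75]
force: [-9.9, -5.8, 7.6]
grip_width: 0.113
```

```bash
python3 -c "
from v import *
go(.478,.161,.09)
crop('scene',0,0,640,480,1,'m3.png',.6)
crop('top',0,0,640,480,1,'m3t.png',.7)
go(.478,.161,.09)
"
```

```text
t 34.5 pos [0.5481 0.1737 0.2109] rot [-3.1391e+00  1.0000e-04  1.7502e+00] grip 0.113 F [-9.91 -5.8   7.59]
tool delta [ 0.    -0.071  0.121]
t 34.6 pos [0.5482 0.1737 0.2109] rot [-3.1392e+00  1.0000e-04  1.7502e+00] grip 0.111 F [-9.82 -5.42  7.48]
tool delta [ 0.     -0.071   0.1211]
```

View pics/m3.png

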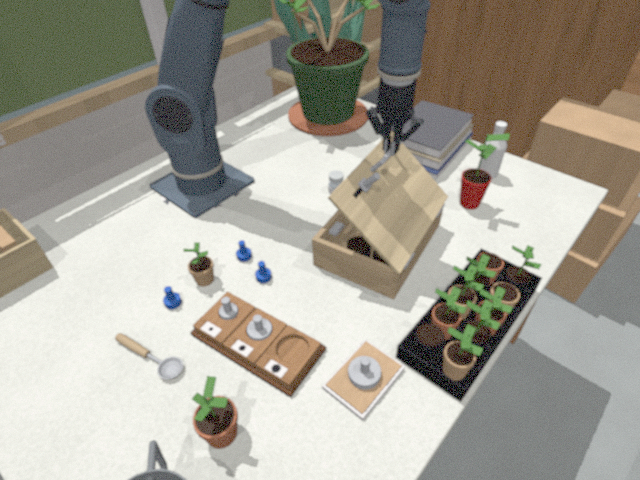

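View pics/m3t.png

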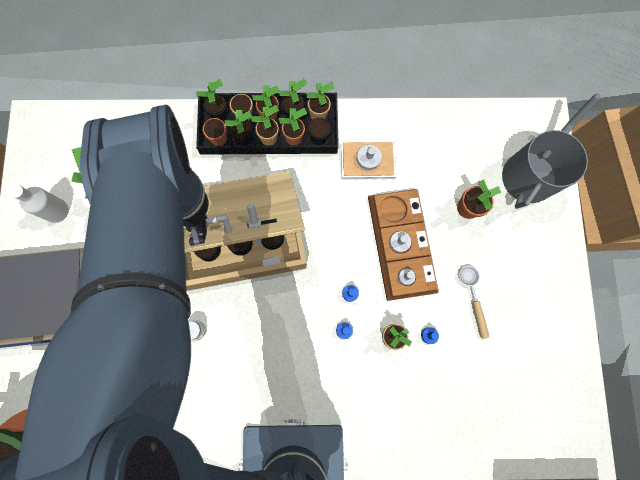

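step_arm --steps '[[[0,0,0,0,0,0,0.004],[0,0,0,0,0,0,0.004],[0,0,0,0,0,0,0.004]]]'

```text
t: 34.85
tool_pos: [0.5481, 0.1737, 0.2108]
eef_rot: [-3.139, 0.0, 1.75]
force: [-9.2, -5.2, 7.6]
grip_width: 0.109
```

```bash
python3 -c "
from v import *
go(.478,.161,.09)
print(np.abs(sense()['joint_velocities']).max())
print(job_done())
"
```

```text
t 34.85 pos [0.5481 0.1737 0.2108] rot [-3.1391e+00  2.0000e-04  1.7502e+00] grip 0.109 F [-9.25 -5.23  7.62]
tool delta [ 0.    -0.071  0.121]
0.0017382482883975855
the job is handed in; nothing more can be done
None
```

I handed the job in at 34.9 s. The weight is in the middle well and the gripper is holding the lid open at about 0.69 rad (40°).

**What I did**
- I moved the steel weight from the lid to the middle-sized well. In the grip it had shifted or tilted by up to about 7 mm, so I set it down once on free table, regripped it harder and then placed it.
- I tugged the lid by its handle. It stopped hard after about 4 mm with 34 N, so it was caught.
- I slid the catch 29 mm to its end stop. The lid then rose freely at about 4 N, and I lifted it along the hinge arc.

**Last checks**
- **Weight:** it looks upright and seated in the middle well, matching its expected outline to about 1 mm.
- **Lid:** the 0.69 rad angle is worked out from how far the handle travelled, not read directly. The arm was still, and the gripper was still holding the bar.
- **Bystanders:** in the last pictures the ones in view stand where they started. The arm hides the cup in the top view, but it is visible in the scene view.

**What disagreed**
- The fingertips looked 20 to 35 mm above the reported TCP height, depending on how far the gripper was open. I set gripping heights from the pictures and from contact instead.
- A steady side load of about 10 N remained on the gripper at the end.

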